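# Fetch the wrist housing from behind the parts on the cabinet tray

### The job

The short, wide wrist housing on the parts tray is hemmed in by three tall pieces (bearing sleeve, shackle pin, gauge block). Stand all three on the rubber mat first, leaving the housing where it is; then, with them still on the mat, set the housing upright in the middle of the round assembly plate; then stand each tall piece back on the tray just where it stood before. Keep all four pieces upright and never knock one over.

Things in the scene. Friction and masses are not known exactly. Their poses are not given: they have to be found in the camera images.
- housing_mid (a point): Wrist housing: upright red anodised round pot, 54 mm diameter, 40 mm high, open bore 36 mm wide on top with bolt heads round it, about 0.18 kg. The point is on its axis half-way up (20 mm above its underside); z up. It stands on the large outline of the tray.
- sleeve_mid (a point): Bearing sleeve: plain white delrin tube, 40 mm outer and 24 mm inner diameter, 95 mm high, about 0.11 kg. The point is on its axis half-way up (47.5 mm above its underside); z up. It stands upright on one of the three outer outlines of the tray at the start (which one changes). 
- pin_mid (a point): Shackle pin: steel pin standing on its head. Head (below) 38 mm diameter, 10 mm thick; shank (above) 20 mm diameter; 95 mm high over all, about 0.29 kg. The point is on its axis half-way up (47.5 mm above its underside); z up. It stands upright on one of the three outer outlines of the tray at the start (which one changes). 
- block_mid (a point): Gauge block: plain upright rectangular block, 34 mm along its x, 28 mm along its y, 95 mm high, about 0.55 kg. The point is at its centre (47.5 mm above its underside); z up. It stands upright on one of the three outer outlines of the tray at the start (which one changes). It may be turned any way; its yaw need not be kept.
- tray: Fixed grey tray, 170 (its x) x 190 mm (its y). Floor top 4 mm above counter; lips 16 mm high on +x, +y, -y sides. Origin: centre of underside. Outlines in its frame (mm): housing (20, 0); tall pieces (-36, 0), (20, 56), (20, -56), close to the housing; fingers have room square to the line from piece to housing. Loose hex nut (28 wide, 13 high) near (-60, 68).
- mat: Fixed black rubber mat, empty at the start: the side area. 110 mm along its x, 230 mm along its y, 4 mm thick. Origin: centre of its underside, on the counter.
- plate: Fixed round steel assembly plate, 120 mm diameter, 12 mm high, flat top with a 64 mm ring marked about its centre. Origin: centre of its underside, on the counter.
Things that resemble listed ones, but are neither listed nor needed, are in the scene too. What is shaped like the part that bears block_mid but pink is not meant.

How it is judged (in metres and radians):
On the way, in this order (a step that is already met when the one before it is completed fails the run):
1. sleeve, pin and gauge block all stand upright on the rubber mat, the housing still in its place on the tray (x of sleeve_mid in the frame of mat between -0.055 and 0.055 m and y of sleeve_mid in the frame of mat between -0.115 and 0.115 m and height (world z) of sleeve_mid between 0.042 and 0.061 m and angle between each of sleeve_mid, pin_mid, block_mid's own z axis and vertical below 0.15 rad and x of pin_mid in the frame of mat between -0.055 and 0.055 m and y of pin_mid in the frame of mat between -0.115 and 0.115 m and height (world z) of pin_mid between 0.042 and 0.061 m and x of block_mid in the frame of mat between -0.055 and 0.055 m and y of block_mid in the frame of mat between -0.115 and 0.115 m and height (world z) of block_mid between 0.042 and 0.061 m and distance of housing_mid from where it was at the start of the episode below 0.02 m), for 0.2 s.
2. the housing stands upright in the middle of the assembly plate, the three tall pieces still on the mat (horizontal distance between housing_mid and plate below 0.015 m and height (world z) of housing_mid between 0.026 and 0.04 m and angle between each of housing_mid, sleeve_mid, pin_mid, block_mid's own z axis and vertical below 0.15 rad and x of sleeve_mid in the frame of mat between -0.055 and 0.055 m and y of sleeve_mid in the frame of mat between -0.115 and 0.115 m and height (world z) of sleeve_mid between 0.042 and 0.061 m and x of pin_mid in the frame of mat between -0.055 and 0.055 m and y of pin_mid in the frame of mat between -0.115 and 0.115 m and height (world z) of pin_mid between 0.042 and 0.061 m and x of block_mid in the frame of mat between -0.055 and 0.055 m and y of block_mid in the frame of mat between -0.115 and 0.115 m and height (world z) of block_mid between 0.042 and 0.061 m), for 0.2 s.
At the end, for the whole second after the job is handed in: The housing stands upright on the assembly plate, its axis within 15 mm of the plate's centre; sleeve, pin and gauge block each stand upright (within 0.15 rad) on the tray within 15 mm of where each stood at the start; all released and at rest (horizontal distance between housing_mid and plate below 0.015 m and height (world z) of housing_mid between 0.026 and 0.04 m and angle between each of housing_mid, sleeve_mid, pin_mid, block_mid's own z axis and vertical below 0.15 rad and distance of each of sleeve_mid, pin_mid, block_mid from where it was at the start of the episode below 0.015 m and linear speed of each of sleeve, pin, block, housing below 0.02 m/s); the robot touches nothing.
It fails at once if one of the four pieces is knocked over (leans more than 0.8 rad) (angle between any of sleeve_mid, pin_mid, block_mid, housing_mid's own z axis and vertical above 0.8 rad).
It also fails if it takes over 141 s, if anything falls off the work surface, if the arm or the gripper's body presses on something with over 40 N, if the wrist force passes 120 N, or if a joint passes its speed limit or range.

### The arm

A 6-joint arm with a two-finger parallel gripper is mounted at the origin on the work surface. World frame = base frame: x ahead of the robot, y to its left, z up, the work surface at z = 0. Lengths are in m, angles in degrees, forces in N, time in s.
With the tool pointing down it reaches from about 0.275 to 0.875 m from the base axis. Payload 12.5 kg.
Tool frame: the origin (TCP) lies midway between the tips of the shut fingers; the grasp point (between the pads) lies 19 mm behind it; z points along the fingers, y is the direction in which the jaws open and shut (so a half turn about z gives the same grasp; the last joint's range is limited). The gripper opens to 85 mm and grips with 20 to 120 N. Pads are 22 mm wide; open, the fingers measure 114 mm over their backs; the gripper's body (76 mm by 85 mm) begins 54 mm behind the grasp point. The pads swing forward as they close: fully open they stand 13 mm farther back than shut.
Start: joints at [-78.243, 20.094, 94.641, -0, 65.266, -4.847], TCP at [0.157, -0.527, 0.231] pointing down, gripper open.
Joint ranges: [-157.81, 157.81], [-45, 120.19], [0.68, 151.7], [-89.99, 269.99], [4.06, 180], [-164.3, 164.3]. Speed limits (degrees/s): [127.2, 127.2, 159.86, 180, 180, 180].

### API

Orientations are given as a 3x3 rotation matrix whose columns are the frame's x, y, z axes.
In Python, from plant import ctrl gives the robot as it stands.
- The arm moves only by the tool jog_arm, never from a script. Its argument "rows" is one flat list of numbers, 6 for each row, row after row: the shift along the tool's x, y, z in mm, then the turn, a rotation vector about the tool's x, y, z in rad. A call has 1 to 10 rows; each row is the pose to reach, as a shift and turn from the pose commanded when the call began, along the tool's axes at that moment; what a row does not reach only later rows make up. A row lasts 1/12 s, in which the tool goes at most 41.7 mm and 7.16 degrees, less where a joint would pass 70% of its speed; a pose out of reach is approached as far as the arm can. A call with a gripper value outside its range is refused whole. "jaw" is the opening, from -1 (shut) to 1 (fully open), so that 0 is half open, set as the call begins (left out, the last holds). The fingers move at their own pace and stop on an object; the grip force is fixed at half the most. Time passes only in rows, so rows that repeat a pose let the fingers close. It gives the time, the measured TCP pose, the force and the opening at its end, in the units of the state.
- ctrl.observe(): the state, without advancing time (a new reading comes with each control period).
- ctrl.camera(name): name is "scene" or "top" or "wrist"; returns a dict with "img" (420x560x3 uint8, red, green, blue), "fx", "fy", "cx", "cy" (pixels), "world_to_cam" (4x4, takes a point from world to camera coordinates). Camera axes: x right, y down, z forward; pixel columns grow to the right and rows downward; lengths in m; the calibration is good to about 2 mm. The wrist camera is an equidistant fisheye: a pixel r from the principal point sees the ray r / f radians off the axis. A picture is of the moment at which its call begins. There is no depth.
- ctrl.finish_job(): hands the job in, once; it reports no verdict.
The state is a dict: "clock": time; "qpos": joint angles; "joint_velocities": joint speeds; "effort": joint torques, N m; "ee_pos": TCP position; "orientation": TCP orientation; "ft_force": force on the tool from outside, world axes, zero at the start; "ft_torque": the same for the moment, N m; "grip_width": finger opening in m.
Only numpy, scipy, OpenCV 4.12 (cv2) and the standard library are available. Lean on these libraries where they do the work, as an engineer would, in place of code of your own. Each camera call takes 0.05 s, during which the arm holds its last target.

## Working session

There is one attempt and no reset: what is moved stays moved. The work goes in short steps, Python scripts to look and compute and a tool call to move; the robot and the scene stay as the last step left them, time stands still between calls to the robot, and variables do not carry over. Pictures are saved under pics/ and viewed, and the job is handed in when it is done.

Besides the shell and the picture viewer there is one more tool, called after "Call:" as a command line: name --argument value ..., lists and objects as JSON in quotes. jog_arm: Moves the arm, as the interface text tells. Its arguments: {"type":"object","properties":{"rows":{"type":"array","items":{"type":"number"}},"jaw":{"type":"number"}},"required":["rows"]}

```bash
mkdir -p pics; ls
python3 - <<'E'
from plant import ctrl
import cv2,numpy as np
s=ctrl.observe(); print(s)
for n in ["scene","top","wrist"]:
    c=ctrl.camera(n); cv2.imwrite(f"pics/{n}0.png",c["img"][:,:,::-1]); print(n,c["fx"],c["fy"],c["cx"],c["cy"],np.round(c["world_to_cam"],4).tolist())
E
```

```text
pics
{'clock': 0.0, 'qpos': array([-7.82433534e+01,  2.01242230e+01,  9.46769688e+01,  8.46569671e-05,
        6.52678038e+01, -4.84654206e+00]), 'joint_velocities': array([ 0.06779798,  0.058321  , -0.01252872, -0.09655498,  0.00148402,
        0.05617578]), 'effort': array([ 3.83197748e-04, -5.06096935e+01, -2.91402233e+01, -5.84787676e-05,
        4.51926462e-03, -1.34842196e-05]), 'ee_pos': array([ 0.15711932, -0.52672433,  0.2307594 ]), 'orientation': array([[ 9.58306863e-01,  2.85740960e-01, -2.44048341e-04],
       [ 2.85741045e-01, -9.58306143e-01,  1.17921174e-03],
       [ 1.03076069e-04, -1.19978133e-03, -9.99999275e-01]]), 'ft_force': array([0.49987212, 0.07946466, 0.26845005]), 'ft_torque': array([-0.00703034,  0.07375654, -0.01367903]), 'grip_width': 0.08531031374101988}
scene 391.86124154494416 391.86124154494416 278.48253829222983 213.35298824140162 [[0.4423, 0.8968, -0.0088, -0.2532], [0.7631, -0.3815, -0.5216, -0.4036], [-0.4711, 0.224, -0.8531, 1.2593], [0.0, 0.0, 0.0, 1.0]]
top 396.17781075056206 396.17781075056206 289.4438369298552 210.32666537314608 [[-0.0113, -0.9999, 0.0014, -0.0019], [-0.9764, 0.0108, -0.2156, 0.5581], [0.2156, -0.0038, -0.9765, 0.8647], [0.0, 0.0, 0.0, 1.0]]
wrist 325.19226210127806 325.19226210127806 280.52801275883024 206.31210175977833 [[0.2847, -0.9586, -0.0008, -0.5501], [-0.92, -0.2735, 0.2806, -0.0375], [-0.2692, -0.0791, -0.9598, 0.3794], [0.0, 0.0, 0.0, 1.0]]
```

View pics/scene0.png

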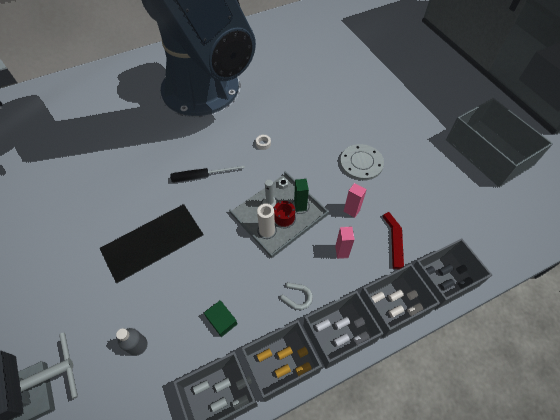

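View pics/top0.png

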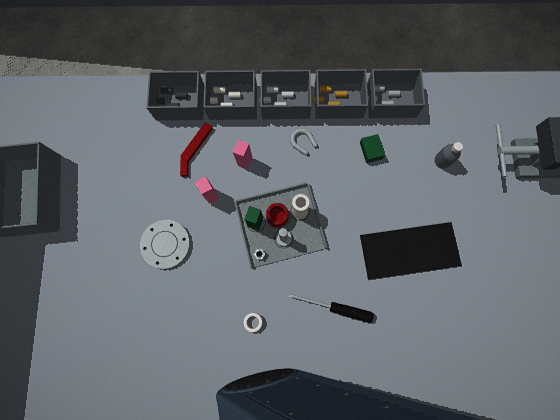

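View pics/wrist0.png

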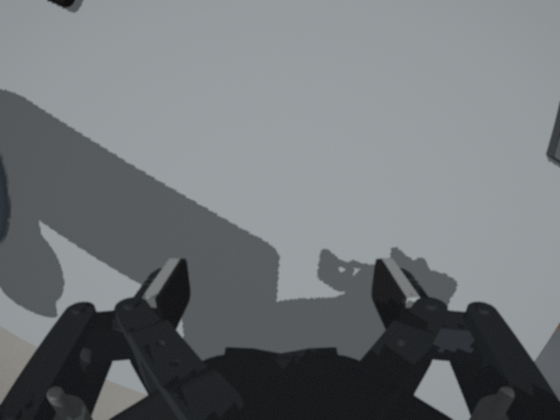

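Candidates in the top view:
- **Gauge block:** dark green upright on the tray (254,216), a squat green block (372,148), and pink blocks (242,153) and (205,188), which are excluded.
- **Sleeve:** tall white tube on the tray (301,205), and a short white ring (254,323).
- **Pin:** on the tray (285,238), and a grey shackle or bottle (305,140)/(450,155).
- **Housing:** red pot (277,215), and a red bracket (195,150).
- **Plate:** the disc at (165,244).
- **Mat:** black (410,250).

I choose the pieces on the tray and will check them in a close crop.

Run:
```python
import cv2,numpy as np
a=cv2.imread("pics/top0.png")[175:280,230:335]; b=cv2.imread("pics/scene0.png")[165:260,222:335]
a=cv2.resize(a,(400,400),interpolation=cv2.INTER_CUBIC);b=cv2.resize(b,(400,400*95//113),interpolation=cv2.INTER_CUBIC)
o=np.zeros((400,800,3),np.uint8);o[:,:400]=a;o[:b.shape[0],400:]=b
cv2.imwrite("pics/crop0.png",o)
a=cv2.imread("pics/top0.png")
o=np.zeros((300,800,3),np.uint8)
o[:,:400]=cv2.resize(a[210:285,350:470],(400,250)).copy() if 0 else cv2.resize(a[205:295,350:470],(400,300),interpolation=cv2.INTER_CUBIC)
o[:,400:]=cv2.resize(a[205:280,115:215],(400,300),interpolation=cv2.INTER_CUBIC)
cv2.imwrite("pics/crop1.png",o)
```

```text
(no output)
```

View pics/crop0.png

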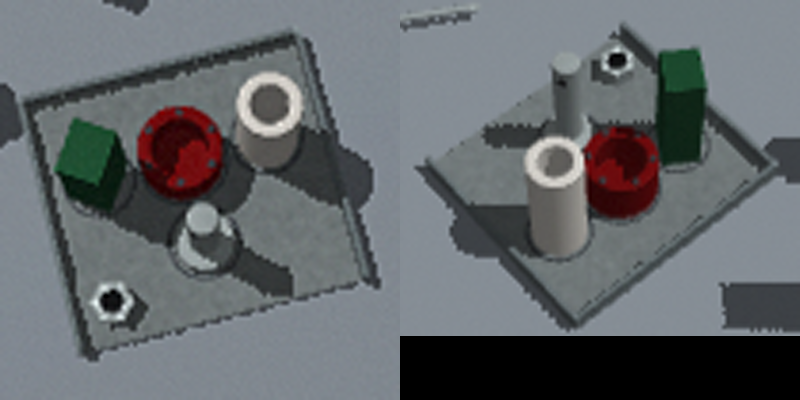

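View pics/crop1.png

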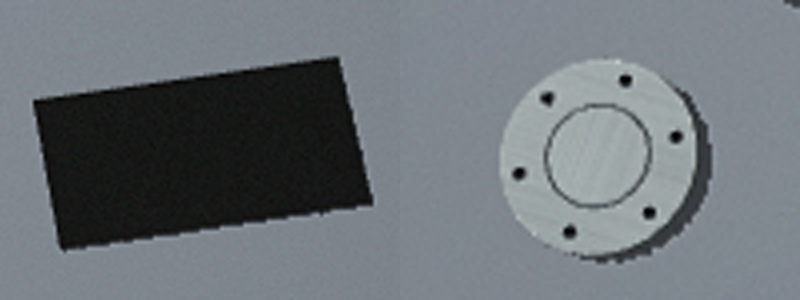

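```bash
cat > h.py <<'E'
import numpy as np,cv2
from scipy.optimize import least_squares
from plant import ctrl
def proj(c,p):
    W=np.array(c["world_to_cam"]);q=W[:3,:3]@np.asarray(p,float)+W[:3,3]
    return np.array([c["cx"]+c["fx"]*q[0]/q[2],c["cy"]+c["fy"]*q[1]/q[2]])
def unproj(c,uv,z):
    W=np.array(c["world_to_cam"]);d=W[:3,:3].T@np.array([(uv[0]-c["cx"])/c["fx"],(uv[1]-c["cy"])/c["fy"],1])
    o=-W[:3,:3].T@W[:3,3];return o+d*(z-o[2])/d[2]
def projw(c,p):
    W=np.array(c["world_to_cam"]);q=W[:3,:3]@np.asarray(p,float)+W[:3,3]
    r=np.hypot(q[0],q[1]);t=np.arctan2(r,q[2]);return np.array([c["cx"]+c["fx"]*t*q[0]/r,c["cy"]+c["fx"]*t*q[1]/r])
def unprojw(c,uv,z):
    W=np.array(c["world_to_cam"]);v=np.array([uv[0]-c["cx"],uv[1]-c["cy"]])/c["fx"];t=np.hypot(*v)
    d=W[:3,:3].T@np.array([np.sin(t)*v[0]/t,np.sin(t)*v[1]/t,np.cos(t)])
    o=-W[:3,:3].T@W[:3,3];return o+d*(z-o[2])/d[2]
E
python3 - <<'E'
from h import *
T=ctrl.camera("top");S=ctrl.camera("scene")
P=dict(block=((253.9,214.4),(301.7,184.2),.099),sleeve=((300.9,202.6),(266.4,211.0),.099),pin=((283.3,232.5),(269.2,183.1),.099),housing=((277.2,214.9),(284.7,209.3),.044))
for k,(a,b,z) in P.items(): print(k,np.round(unproj(T,a,z)*1000,1),np.round(unproj(S,b,z)*1000,1))
# tray corners crop
k=105/400
f=lambda x,y:(x*k+230,y*k+175)
for n,(x,y,z) in dict(px_py=(24,100,.016),px_my=(295,33,.016),mx_my=(376,283,.016),mx_py=(88,354,.016)).items():print(n,np.round(unproj(T,f(x,y),z)*1000,1))
m=[(34,100),(338,57),(372,205),(62,250)]
M=[unproj(T,(x*.3+350,y*.3+205),.004)*1000 for x,y in m];print(np.round(M,1),np.mean(M,0))
print('plate',unproj(T,((599-400)/4+115,156/4+205),.012)*1000)
# block top corners
for p in [(76,118),(125,138),(108,184),(57,164)]:print(np.round(unproj(T,f(*p),.099)*1000,1))
E
```

```text
block [541.1  71.5  99. ] [543.8  76.9  99. ]
sleeve [567.1 -33.9  99. ] [574.1 -30.7  99. ]
pin [499.5   6.2  99. ] [506.1   8.9  99. ]
housing [550.9  21.   44. ] [558.2  24.5  44. ]
px_py [592.3 122.4  16. ]
px_my [635.4 -53.9  16. ]
mx_my [ 471.1 -101.5   16. ]
mx_py [428.7  79.6  16. ]
[[ 506.7 -181.     4. ]
 [ 536.4 -407.8    4. ]
 [ 427.4 -421.6    4. ]
 [ 397.9 -195.7    4. ]] [ 467.09065328 -301.51494977    4.        ]
plate [488.79820374 293.88088386  12.        ]
[560.6  80.5  99. ]
[548.2  51.6  99. ]
[520.8  61.4  99. ]
[533.1  91.3  99. ]
```

```bash
cat >> h.py <<'E'
from scipy.spatial.transform import Rotation as Ro
def rdes(yawy):
    a=np.radians(yawy);y=np.array([np.cos(a),np.sin(a),0]);z=np.array([0,0,-1.]);return np.c_[np.cross(y,z),y,z]
def plan(p,yawy):
    s=ctrl.observe();R=s["orientation"];p=np.asarray(p,float)
    sh=R.T@(p-s["ee_pos"])*1000
    y0=np.degrees(np.arctan2(R[1,1],R[0,1]))
    rv=Ro.from_matrix(R.T@rdes(yawy)).as_rotvec()
    print("clock %.2f ee %s yaw %.1f grip %.4f F %s q1,6 %s"%(s["clock"],np.round(s["ee_pos"]*1000,1),y0,s["grip_width"],np.round(s["ft_force"],1),np.round(s["qpos"],0)))
    print("SHIFT",np.round(sh,1),"ROT",np.round(rv,3),"rows",np.linalg.norm(sh)/41.7,np.degrees(np.linalg.norm(rv))/7.16)
E
python3 - <<'E'
from h import *
s=ctrl.observe();c=ctrl.camera("wrist");W=np.array(c["world_to_cam"]);R=s["orientation"]
o=-W[:3,:3].T@W[:3,3]
print("cam in tool",R.T@(o-s["ee_pos"])*1000,"axis",R.T@W[2,:3])
plan([.47,.02,.24],13.7)
E
```

```text
cam in tool [  69.78468777    0.64418078 -143.42711615] axis [-2.80640244e-01 -1.41387182e-04  9.59813020e-01]
clock 0.30 ee [ 157.2 -527.   231.1] yaw -73.4 grip 0.0852 F [-0.7 -0.6  0.6] q1,6 [-78.  20.  95.   0.  65.  -5.]
SHIFT [ 456.1 -434.8   -8.7] ROT [-0.   -0.   -1.52] rows 15.11188074923179 12.164355949960523
```

Run:
```python
from h import *
plan([.535,-.05,.27],13.7)
```

```text
clock 0.30 ee [ 157.2 -527.   231.1] yaw -73.4 grip 0.0852 F [-0.7 -0.6  0.6] q1,6 [-78.  20.  95.   0.  65.  -5.]
SHIFT [ 498.4 -349.1  -38.7] ROT [-0.   -0.   -1.52] rows 14.62168277418791 12.164355949960523
```

Call:
jog_arm --rows '[498,-349,-39,0,0,-1.52,498,-349,-39,0,0,-1.52,498,-349,-39,0,0,-1.52,498,-349,-39,0,0,-1.52,498,-349,-39,0,0,-1.52,498,-349,-39,0,0,-1.52,498,-349,-39,0,0,-1.52,498,-349,-39,0,0,-1.52,498,-349,-39,0,0,-1.52,498,-349,-39,0,0,-1.52]' --jaw 1

```text
clock: 1.13
ee_pos: [0.4162, -0.1992, 0.2583]
orientation: [[0.025, 1.0, 0.0], [1.0, -0.025, -0.0], [-0.0, 0.0, -1.0]]
ft_force: [1.3, -0.7, 1.2]
grip_width: 0.0855
```

Run:
```python
from h import *
plan([.535,-.05,.27],13.7)
```

```text
clock 1.13 ee [ 416.2 -199.2  258.3] yaw -1.4 grip 0.0855 F [ 1.3 -0.7  1.2] q1,6 [-31.   9. 105.  -0.  66. -30.]
SHIFT [152.1 115.1 -11.7] ROT [ 0.     0.    -0.264] rows 4.582079199660405 2.1124822561156864
```

Call:
jog_arm --rows '[152,115,-12,0,0,-0.264,152,115,-12,0,0,-0.264,152,115,-12,0,0,-0.264,152,115,-12,0,0,-0.264,152,115,-12,0,0,-0.264,152,115,-12,0,0,-0.264,152,115,-12,0,0,-0.264]'

```text
clock: 1.72
ee_pos: [0.5352, -0.0518, 0.2696]
orientation: [[-0.233, 0.972, -0.001], [0.972, 0.233, -0.0], [0.0, -0.001, -1.0]]
ft_force: [0.4, -0.0, -0.7]
grip_width: 0.0855
```

Run:
```python
from h import *
plan([.535,-.05,.27],13.7)
c=ctrl.camera("wrist");cv2.imwrite("pics/w1.png",c["img"][:,:,::-1])
import pickle;pickle.dump(c,open("w1.pkl","wb"))
```

```text
clock 1.72 ee [535.2 -51.8 269.6] yaw 13.5 grip 0.0855 F [ 0.4 -0.  -0.7] q1,6 [-10.  17.  94.  -0.  70. -24.]
SHIFT [ 1.8  0.2 -0.4] ROT [-0.001 -0.    -0.004] rows 0.044949966611821324 0.03161128345993776
```

View pics/w1.png

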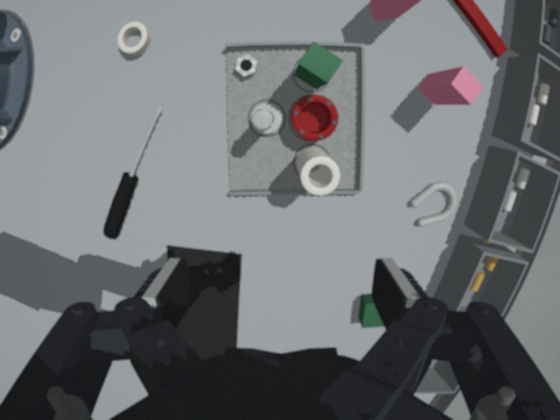

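Run:
```python
import cv2
a=cv2.imread("pics/w1.png")[35:205,215:375];cv2.imwrite("pics/w1c.png",cv2.resize(a,None,fx=3.5,fy=3.5,interpolation=cv2.INTER_CUBIC))
```

```text
(no output)
```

View pics/w1c.png

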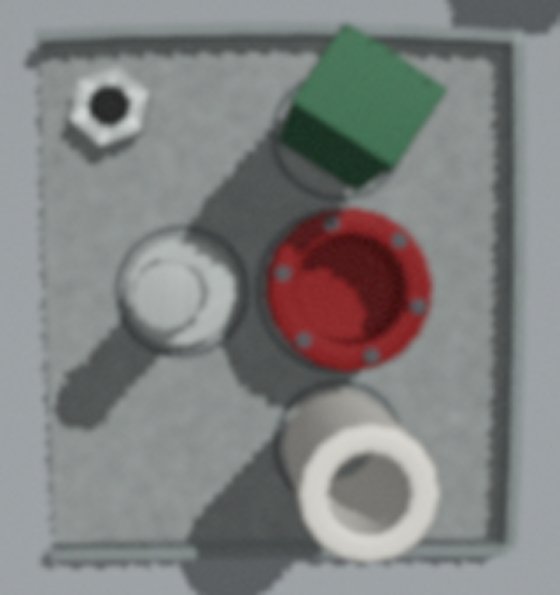

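Run:
```python
from h import *
import pickle
c=pickle.load(open("w1.pkl","rb"))
f=lambda x,y:((x+.5)/3.5+214.5,(y+.5)/3.5+34.5)
for n,(x,y,z) in dict(pin=(166,292,.099),pinout=(182,290,.004),hous=(349,289,.044),sleeve=(370,493,.099),
 b1=(348,25,.099),b2=(446,90,.099),b3=(390,166,.099),b4=(294,104,.099),py=(40,38,.016),pp=(512,38,.016),pm=(507,548,.016),mm=(48,550,.016)).items():
    print(n,np.round(unprojw(c,f(x,y),z)*1000,1))
```

```text
pin [501.    8.4  99. ]
pinout [501.5   7.9   4. ]
hous [555.1  21.8  44. ]
sleeve [569.4 -33.   99. ]
b1 [531.7  93.1  99. ]
b2 [562.1  82.4  99. ]
b3 [552.1  57.1  99. ]
b4 [522.7  67.3  99. ]
py [433.1  85.2  16. ]
pp [592.2 125.5  16. ]
pm [637.9 -53.5  16. ]
mm [475.4 -93.2  16. ]
```

Run:
```python
from h import *
plan([.5693,-.033,.044],14.3)
```

```text
clock 1.77 ee [534.7 -52.7 269.7] yaw 13.4 grip 0.0854 F [ 0.9 -0.5  0.6] q1,6 [-11.  17.  94.  -0.  70. -24.]
SHIFT [ 11.1  38.4 225.6] ROT [-0.001 -0.    -0.016] rows 5.4950105961851 0.1264360192806489
```

Call:
jog_arm --rows '[11,38,30,0,0,-0.016,11,38,65,0,0,-0.016,11,38,100,0,0,-0.016,11,38,135,0,0,-0.016,11,38,165,0,0,-0.016,11,38,190,0,0,-0.016,11,38,200,0,0,-0.016,11,38,200,0,0,-0.016]'

```text
clock: 2.43
ee_pos: [0.5679, -0.0341, 0.0682]
orientation: [[-0.245, 0.969, -0.004], [0.969, 0.245, 0.0], [0.001, -0.004, -1.0]]
ft_force: [0.4, 0.3, 0.1]
grip_width: 0.0855
```

Run:
```python
from h import *
for i in range(1): plan([.5693,-.033,.044],14.3)
c=ctrl.camera("wrist");cv2.imwrite("pics/w2.png",c["img"][:,:,::-1])
plan([.5693,-.033,.044],14.3)
```

```text
clock 2.43 ee [567.9 -34.1  68.2] yaw 14.2 grip 0.0855 F [0.4 0.3 0.1] q1,6 [ -8.  34.  99.  -0.  47. -22.]
SHIFT [ 0.7  1.8 24.2] ROT [-0.004 -0.001 -0.002] rows 0.5820550558614479 0.03452835269880563
clock 2.48 ee [569. -34.  70.] yaw 14.2 grip 0.0854 F [-0.7  0.5  0.2] q1,6 [ -8.  34.  98.  -0.  47. -22.]
SHIFT [ 0.9  0.6 26. ] ROT [-0.001 -0.    -0.002] rows 0.624431899901806 0.016306828848417984
```

View pics/w2.png

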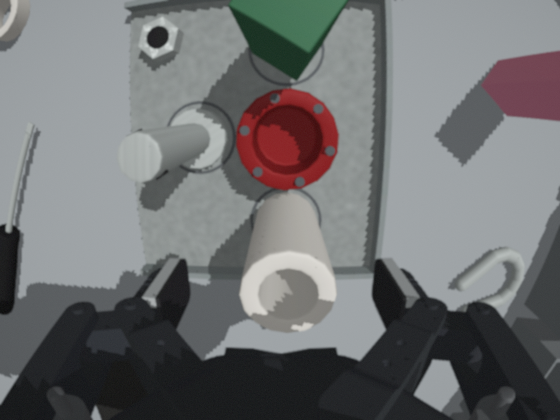

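Call:
jog_arm --rows '[1,1,15,0,0,0,1,1,25,0,0,0,1,1,25,0,0,0,1,1,25,0,0,0]'

```text
clock: 2.82
ee_pos: [0.5703, -0.0322, 0.0457]
orientation: [[-0.246, 0.969, 0.0], [0.969, 0.246, -0.0], [-0.0, 0.0, -1.0]]
ft_force: [-0.6, -0.4, 0.1]
grip_width: 0.0851
```

Call:
jog_arm --rows '[0,0,0,0,0,0,0,0,0,0,0,0,0,0,0,0,0,0,0,0,0,0,0,0,0,0,0,0,0,0,0,0,0,0,0,0,0,0,0,0,0,0,0,0,0,0,0,0]' --jaw -1

```text
clock: 3.48
ee_pos: [0.5705, -0.032, 0.0456]
orientation: [[-0.247, 0.969, 0.001], [0.969, 0.247, -0.0], [-0.0, 0.001, -1.0]]
ft_force: [-1.0, -0.0, 5.4]
grip_width: 0.0384
```

Run:
```python
from h import *
a=np.radians(7.4);Y=np.array([-np.sin(a),np.cos(a)]);X=np.array([np.cos(a),np.sin(a)]);m=np.array([.468,-.300])
for v in (-.072,0,.072): print(v,m+Y*v)
plan([*(m-Y*.072),.18],7.4)
```

```text
-0.072 [ 0.47727328 -0.37140032]
0 [ 0.468 -0.3  ]
0.072 [ 0.45872672 -0.22859968]
clock 3.48 ee [570.5 -32.   45.6] yaw 14.3 grip 0.0384 F [-1.  -0.   5.4] q1,6 [ -8.  37.  99.  -0.  45. -22.]
SHIFT [-306.  -173.9 -134.4] ROT [0.001 0.    0.12 ] rows 9.034215265006756 0.9600597142873134
```

Call:
jog_arm --rows '[0,0,-10,0,0,0,0,0,-35,0,0,0,0,0,-70,0,0,0,0,0,-105,0,0,0,-10,-6,-130,0,0,0,-35,-20,-134,0,0,0.02,-65,-37,-134,0,0,0.04,-98,-56,-134,0,0,0.05,-131,-75,-134,0,0,0.07,-164,-93,-134,0,0,0.08]'

```text
clock: 4.32
ee_pos: [0.5195, -0.2153, 0.1798]
orientation: [[-0.168, 0.986, 0.0], [0.986, 0.168, -0.0], [-0.0, 0.0, -1.0]]
ft_force: [-0.3, -0.1, -0.9]
grip_width: 0.038
```

Run:
```python
from h import *
plan([.4773,-.3714,.18],7.4)
```

```text
clock 4.32 ee [ 519.5 -215.3  179.8] yaw 9.6 grip 0.0380 F [-0.3 -0.1 -0.9] q1,6 [-27.  25.  96.  -0.  60. -37.]
SHIFT [-146.8  -67.8   -0.2] ROT [0.    0.    0.039] rows 3.8776942516489137 0.31359420965739987
```

Call:
jog_arm --rows '[-35,-16,0,0,0,0.01,-72,-33,0,0,0,0.02,-108,-50,0,0,0,0.03,-135,-62,5,0,0,0.039,-147,-68,25,0,0,0.039,-147,-68,55,0,0,0.039,-147,-68,85,0,0,0.039,-147,-68,108,0,0,0.039,-147,-68,120,0,0,0.039,-147,-68,123,0,0,0.039]'

```text
clock: 5.15
ee_pos: [0.4773, -0.3695, 0.0544]
orientation: [[-0.13, 0.992, -0.002], [0.992, 0.13, 0.002], [0.002, -0.002, -1.0]]
ft_force: [-0.6, -0.1, -1.4]
grip_width: 0.0383
```

Run:
```python
from h import *
plan([.4773,-.3714,.0456],7.4)
c=ctrl.camera("top");cv2.imwrite("pics/t3.png",cv2.resize(c["img"][150:320,300:500,::-1],None,fx=3,fy=3))
```

```text
clock 5.15 ee [ 477.3 -369.5   54.4] yaw 7.4 grip 0.0383 F [-0.6 -0.1 -1.4] q1,6 [-42.  38.  93.  -0.  49. -50.]
SHIFT [-1.9 -0.3  8.8] ROT [-0.002 -0.002  0.001] rows 0.21564450369613067 0.02604311708404108
```

View pics/t3.png

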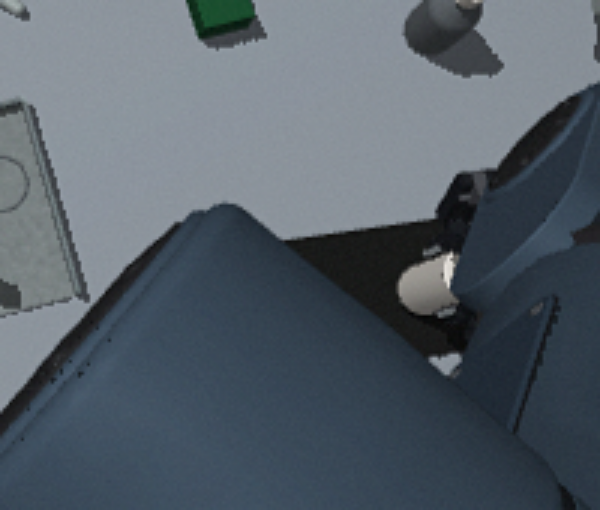

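Call:
jog_arm --rows '[0,0,4,0,0,0,0,0,7,0,0,0,0,0,8,0,0,0,0,0,8,0,0,0]'

```text
clock: 5.53
ee_pos: [0.4783, -0.3704, 0.0485]
orientation: [[-0.13, 0.992, 0.001], [0.992, 0.13, -0.001], [-0.001, 0.001, -1.0]]
ft_force: [0.4, -0.1, -1.4]
grip_width: 0.0383
```

Run:
```python
from h import *
plan([.4773,-.3714,.0456],7.4)
```

```text
clock 5.53 ee [ 478.3 -370.4   48.5] yaw 7.5 grip 0.0383 F [ 0.4 -0.1 -1.4] q1,6 [-42.  39.  93.   0.  48. -50.]
SHIFT [-0.9 -1.2  2.9] ROT [0.001 0.001 0.001] rows 0.07875135279599185 0.009986815957953697
```

Call:
jog_arm --rows '[0,0,1,0,0,0,0,0,2,0,0,0,0,0,3,0,0,0,0,0,3,0,0,0]'

```text
clock: 5.87
ee_pos: [0.4783, -0.3704, 0.0456]
orientation: [[-0.13, 0.992, 0.0], [0.992, 0.13, -0.0], [-0.0, 0.0, -1.0]]
ft_force: [-1.9, 1.5, 6.0]
grip_width: 0.0384
```

Call:
jog_arm --rows '[0,0,0,0,0,0,0,0,0,0,0,0,0,0,0,0,0,0,0,0,0,0,0,0,0,0,0,0,0,0,0,0,-5,0,0,0,0,0,-30,0,0,0,0,0,-65,0,0,0,0,0,-105,0,0,0,0,0,-135,0,0,0]' --jaw 1

```text
clock: 6.7
ee_pos: [0.4784, -0.3704, 0.1832]
orientation: [[-0.13, 0.992, 0.002], [0.992, 0.13, -0.001], [-0.002, 0.001, -1.0]]
ft_force: [0.8, -0.8, -0.2]
grip_width: 0.0853
```

Run:
```python
from h import *
plan([.501,.008,.185],104.3)
plan([.501,.008,.185],-75.7)
c=ctrl.camera("wrist");cv2.imwrite("pics/w4.png",c["img"][:,:,::-1])
```

```text
clock 6.70 ee [ 478.4 -370.4  183.2] yaw 7.4 grip 0.0853 F [ 0.8 -0.8 -0.2] q1,6 [-42.  29.  89.   0.  62. -50.]
SHIFT [372.3  71.5  -2.2] ROT [-0.     0.002 -1.69 ] rows 9.0911467113755 13.526635577626687
clock 6.70 ee [ 478.4 -370.4  183.2] yaw 7.4 grip 0.0853 F [ 0.8 -0.8 -0.2] q1,6 [-42.  29.  89.   0.  62. -50.]
SHIFT [372.3  71.5  -2.2] ROT [0.002 0.    1.451] rows 9.0911467113755 11.613045546158423
```

View pics/w4.png

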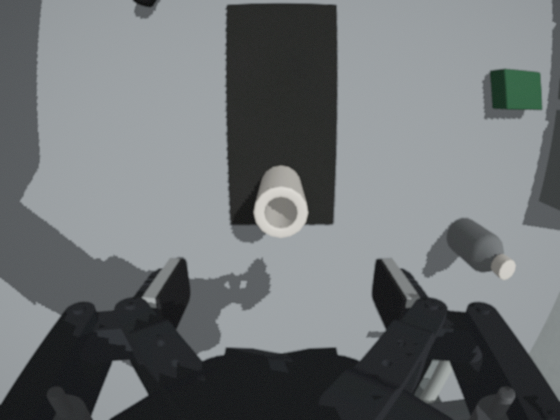

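Call:
jog_arm --rows '[372,72,-12,0,0,1.451,372,72,-12,0,0,1.451,372,72,-12,0,0,1.451,372,72,-12,0,0,1.451,372,72,-12,0,0,1.451,372,72,-12,0,0,1.451,372,72,-12,0,0,1.451,372,72,-12,0,0,1.451,372,72,-12,0,0,1.451,372,72,-12,0,0,1.451]'

```text
clock: 7.58
ee_pos: [0.501, 0.0102, 0.1923]
orientation: [[0.866, 0.501, 0.0], [0.501, -0.866, 0.0], [0.0, 0.0, -1.0]]
ft_force: [0.9, -0.1, 0.3]
grip_width: 0.0855
```

Run:
```python
from h import *
plan([.501,.008,.045],-75.7)
```

```text
clock 7.58 ee [501.   10.2 192.3] yaw -60.0 grip 0.0855 F [ 0.9 -0.1  0.3] q1,6 [ -4.  18. 104.   0.  58.  56.]
SHIFT [ -1.2   1.8 147.3] ROT [ 0.    -0.     0.275] rows 3.532371347166963 2.1976589358620875
```

Call:
jog_arm --rows '[-1,1,10,0,0,0.12,-1,1,30,0,0,0.24,-1,1,55,0,0,0.275,-1,1,85,0,0,0.275,-1,1,110,0,0,0.275,-1,1,120,0,0,0.275,-1,1,122,0,0,0.275]'

```text
clock: 8.17
ee_pos: [0.5, 0.0065, 0.0685]
orientation: [[0.968, 0.251, -0.003], [0.251, -0.968, 0.0], [-0.003, -0.001, -1.0]]
ft_force: [0.4, 0.3, -0.3]
grip_width: 0.0852
```

Run:
```python
from h import *
plan([.501,.008,.045],-75.7)
c=ctrl.camera("wrist");cv2.imwrite("pics/w5.png",c["img"][:,:,::-1])
```

```text
clock 8.17 ee [500.    6.5  68.5] yaw -75.5 grip 0.0852 F [ 0.4  0.3 -0.3] q1,6 [ -5.  29. 109.   0.  42.  71.]
SHIFT [ 1.5 -1.2 23.5] ROT [-0.001  0.003  0.004] rows 0.5652128607646261 0.041697511699383884
```

View pics/w5.png

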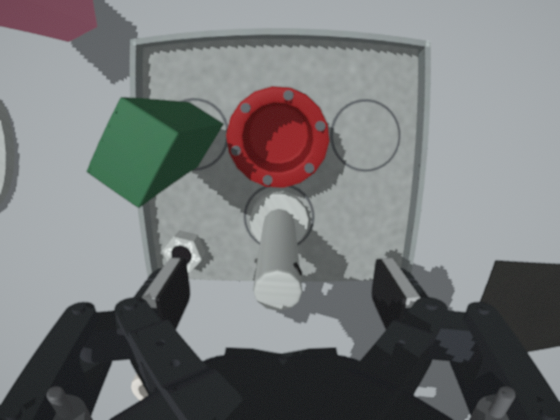

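Call:
jog_arm --rows '[1,-1,14,0,0,0,1,-1,23,0,0,0,1,-1,23,0,0,0,1,-1,23,0,0,0]'

```text
clock: 8.55
ee_pos: [0.5019, 0.0076, 0.0476]
orientation: [[0.968, 0.251, 0.0], [0.251, -0.968, -0.0], [0.0, 0.0, -1.0]]
ft_force: [1.0, 0.6, -0.7]
grip_width: 0.0853
```

Call:
jog_arm --rows '[0,0,0,0,0,0,0,0,0,0,0,0,0,0,0,0,0,0,0,0,0,0,0,0,0,0,0,0,0,0,0,0,0,0,0,0,0,0,0,0,0,0,0,0,0,0,0,0,0,0,0,0,0,0]' --jaw -1

```text
clock: 9.3
ee_pos: [0.5018, 0.0077, 0.0472]
orientation: [[0.968, 0.251, 0.0], [0.251, -0.968, 0.0], [0.0, 0.0, -1.0]]
ft_force: [-0.8, 1.5, 6.5]
grip_width: 0.0189
```

Run:
```python
from h import *
plan([.468,-.300,.18],7.4)
plan([.468,-.300,.18],-172.6)
```

```text
clock 9.30 ee [501.8   7.7  47.2] yaw -75.5 grip 0.0189 F [-0.8  1.5  6.5] q1,6 [ -4.  31. 109.   0.  40.  71.]
SHIFT [-109.9  289.4 -132.8] ROT [ 0.    -0.    -1.446] rows 8.077188739041034 11.572450785842598
clock 9.30 ee [501.8   7.7  47.2] yaw -75.5 grip 0.0189 F [-0.8  1.5  6.5] q1,6 [ -4.  31. 109.   0.  40.  71.]
SHIFT [-109.9  289.4 -132.8] ROT [-0.    -0.     1.695] rows 8.077188739041034 13.56721442491692
```

Call:
jog_arm --rows '[0,0,-10,0,0,0,0,0,-35,0,0,0,0,0,-70,0,0,0,0,0,-105,0,0,0,-3,8,-128,0,0,-0.12,-10,26,-132,0,0,-0.24,-20,53,-132,0,0,-0.36,-32,85,-132,0,0,-0.48,-44,116,-132,0,0,-0.6,-56,148,-132,0,0,-0.72]'

```text
clock: 10.13
ee_pos: [0.4841, -0.149, 0.1793]
orientation: [[0.562, 0.827, -0.0], [0.827, -0.562, 0.0], [-0.0, -0.0, -1.0]]
ft_force: [1.0, -0.2, -2.9]
grip_width: 0.0182
```

Run:
```python
from h import *
plan([.468,-.300,.18],7.4)
```

```text
clock 10.13 ee [ 484.1 -149.   179.3] yaw -34.2 grip 0.0182 F [ 1.  -0.2 -2.9] q1,6 [-22.  19. 104.  -0.  57.  12.]
SHIFT [-133.9   71.6   -0.7] ROT [-0.    -0.    -0.726] rows 3.6412352359552114 5.812570835136964
```

Call:
jog_arm --rows '[-25,13,0,0,0,-0.12,-53,28,0,0,0,-0.24,-82,44,0,0,0,-0.36,-107,57,0,0,0,-0.48,-126,67,0,0,0,-0.6,-134,72,5,0,0,-0.71,-134,72,25,0,0,-0.726,-134,72,58,0,0,-0.726,-134,72,88,0,0,-0.726,-134,72,105,0,0,-0.726]'

```text
clock: 10.97
ee_pos: [0.4666, -0.2981, 0.0713]
orientation: [[-0.122, 0.993, -0.003], [0.993, 0.122, 0.002], [0.003, -0.003, -1.0]]
ft_force: [-1.0, 0.1, -2.8]
grip_width: 0.0186
```

Run:
```python
from h import *
plan([.468,-.300,.0472],7.4)
```

```text
clock 10.97 ee [ 466.6 -298.1   71.3] yaw 7.0 grip 0.0186 F [-1.   0.1 -2.8] q1,6 [-37.  33. 101.  -0.  47. -44.]
SHIFT [-2.1  1.2 24.1] ROT [-0.003 -0.003 -0.007] rows 0.5799777560430017 0.06384288019403027
```

Call:
jog_arm --rows '[-2,1,12,0,0,0,-2,1,20,0,0,0,-2,1,24,0,0,0,-2,1,26,0,0,0,-2,1,26,0,0,0]'

```text
clock: 11.38
ee_pos: [0.4696, -0.301, 0.0485]
orientation: [[-0.122, 0.993, 0.001], [0.993, 0.122, -0.001], [-0.001, 0.001, -1.0]]
ft_force: [0.3, -0.3, -2.6]
grip_width: 0.0185
```

Call:
jog_arm --rows '[0,0,0.7,0,0,0,0,0,1.4,0,0,0,0,0,1.4,0,0,0]'

```text
clock: 11.63
ee_pos: [0.4697, -0.3011, 0.0472]
orientation: [[-0.122, 0.993, 0.001], [0.993, 0.122, -0.001], [-0.001, 0.001, -1.0]]
ft_force: [0.0, -0.5, -0.1]
grip_width: 0.0185
```

Contact is starting, so I'll press slightly more and release.

Call:
jog_arm --rows '[0,0,0.4,0,0,0,0,0,0.4,0,0,0]'

```text
clock: 11.8
ee_pos: [0.4697, -0.3012, 0.0472]
orientation: [[-0.122, 0.993, 0.001], [0.993, 0.122, -0.001], [-0.001, 0.001, -1.0]]
ft_force: [-1.9, 1.3, 6.4]
grip_width: 0.0187
```

Call:
jog_arm --rows '[0,0,0,0,0,0,0,0,0,0,0,0,0,0,0,0,0,0,0,0,0,0,0,0,0,0,0,0,0,0,0,0,-5,0,0,0,0,0,-30,0,0,0,0,0,-65,0,0,0,0,0,-105,0,0,0,0,0,-135,0,0,0]' --jaw 1

```text
clock: 12.63
ee_pos: [0.4696, -0.3011, 0.1843]
orientation: [[-0.122, 0.993, 0.002], [0.993, 0.122, -0.001], [-0.001, 0.001, -1.0]]
ft_force: [-0.4, -0.9, 0.0]
grip_width: 0.0853
```

Run:
```python
from h import *
plan([.542,.0755,.185],-19.3)
c=ctrl.camera("wrist");cv2.imwrite("pics/w6.png",c["img"][:,:,::-1])
```

```text
clock 12.63 ee [ 469.6 -301.1  184.3] yaw 7.0 grip 0.0853 F [-0.4 -0.9  0. ] q1,6 [-37.  24.  96.   0.  60. -44.]
SHIFT [364.9 117.9  -1. ] ROT [0.002 0.001 0.459] rows 9.195580002807283 3.6749865880729327
```

View pics/w6.png

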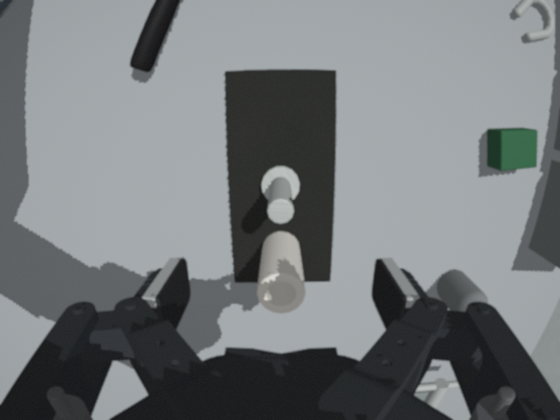

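Both the pin and the sleeve stand upright on the mat. The block is next.

Call:
jog_arm --rows '[365,118,-3,0,0,0.459,365,118,-3,0,0,0.459,365,118,-3,0,0,0.459,365,118,-3,0,0,0.459,365,118,-3,0,0,0.459,365,118,-3,0,0,0.459,365,118,-3,0,0,0.459,365,118,-3,0,0,0.459,365,118,-3,0,0,0.459,365,118,-3,0,0,0.459]'

```text
clock: 13.52
ee_pos: [0.5421, 0.0799, 0.1844]
orientation: [[0.328, 0.945, 0.001], [0.945, -0.328, 0.001], [0.001, 0.0, -1.0]]
ft_force: [1.2, 0.6, 0.8]
grip_width: 0.0852
```

Call:
jog_arm --rows '[0,0,10,0,0,0,0,0,35,0,0,0,0,0,65,0,0,0,0,0,90,0,0,0,0,0,108,0,0,0,0,0,113,0,0,0,0,0,113,0,0,0]'

```text
clock: 14.1
ee_pos: [0.541, 0.0753, 0.07]
orientation: [[0.331, 0.944, -0.003], [0.944, -0.331, -0.0], [-0.001, -0.002, -1.0]]
ft_force: [-0.4, 0.8, 1.0]
grip_width: 0.0851
```

Run:
```python
from h import *
plan([.542,.0755,.046],-19.3)
c=ctrl.camera("wrist");cv2.imwrite("pics/w7.png",c["img"][:,:,::-1])
```

```text
clock 14.10 ee [541.   75.3  70. ] yaw -19.3 grip 0.0851 F [-0.4  0.8  1. ] q1,6 [  3.  32. 102.  -0.  46.  22.]
SHIFT [ 0.6  0.9 24. ] ROT [-0.002  0.001 -0.   ] rows 0.5754472746415777 0.021502274952567284
```

View pics/w7.png

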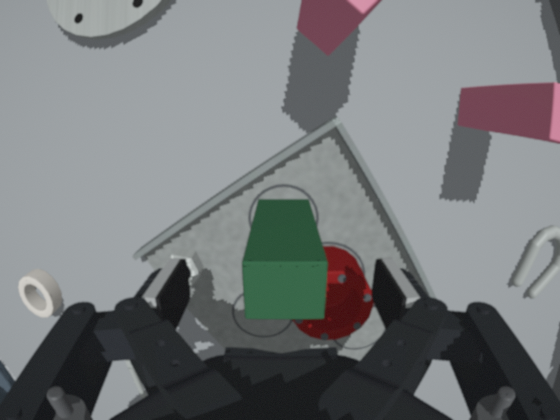

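Call:
jog_arm --rows '[0,1,14,0,0,0,0,1,24,0,0,0,0,1,25,0,0,0,0,1,25,0,0,0]'

```text
clock: 14.48
ee_pos: [0.5428, 0.0754, 0.0464]
orientation: [[0.33, 0.944, -0.0], [0.944, -0.33, 0.0], [-0.0, -0.0, -1.0]]
ft_force: [-0.0, 0.1, 0.2]
grip_width: 0.0854
```

Call:
jog_arm --rows '[0,0,0,0,0,0,0,0,0,0,0,0,0,0,0,0,0,0,0,0,0,0,0,0,0,0,0,0,0,0,0,0,0,0,0,0,0,0,0,0,0,0,0,0,0,0,0,0]' --jaw -1

```text
clock: 15.15
ee_pos: [0.5429, 0.0756, 0.0466]
orientation: [[0.33, 0.944, 0.0], [0.944, -0.33, 0.0], [0.0, 0.0, -1.0]]
ft_force: [-1.2, 0.5, 6.6]
grip_width: 0.0334
```

Run:
```python
from h import *
plan([.4587,-.2286,.185],7.4)
```

```text
clock 15.15 ee [542.9  75.6  46.6] yaw -19.3 grip 0.0334 F [-1.2  0.5  6.6] q1,6 [  3.  35. 102.   0.  43.  22.]
SHIFT [-314.9   21.  -138.4] ROT [ 0.    -0.    -0.466] rows 8.264185322131832 3.7260614162405723
```

Call:
jog_arm --rows '[0,0,-10,0,0,0,0,0,-35,0,0,0,0,0,-70,0,0,0,0,0,-105,0,0,0,-10,1,-130,0,0,-0.03,-35,2,-137,0,0,-0.08,-70,5,-137,0,0,-0.13,-108,7,-137,0,0,-0.18,-146,10,-137,0,0,-0.23,-184,12,-137,0,0,-0.28]'

```text
clock: 15.98
ee_pos: [0.4922, -0.1034, 0.1834]
orientation: [[0.053, 0.999, -0.001], [0.999, -0.053, 0.0], [0.0, -0.001, -1.0]]
ft_force: [1.6, -0.4, -5.0]
grip_width: 0.0334
```

Run:
```python
from h import *
plan([.4587,-.2286,.185],7.4)
```

```text
clock 15.98 ee [ 492.2 -103.4  183.4] yaw -3.1 grip 0.0334 F [ 1.6 -0.4 -5. ] q1,6 [-17.  19. 104.  -0.  57. -14.]
SHIFT [-126.8  -26.8   -1.6] ROT [-0.001 -0.    -0.183] rows 3.1072128787928732 1.4614476474751468
```

Call:
jog_arm --rows '[-34,-7,0,0,0,-0.05,-68,-14,0,0,0,-0.1,-100,-21,0,0,0,-0.15,-120,-25,5,0,0,-0.183,-127,-27,25,0,0,-0.183,-127,-27,57,0,0,-0.183,-127,-27,88,0,0,-0.183,-127,-27,112,0,0,-0.183,-127,-27,125,0,0,-0.183,-127,-27,128,0,0,-0.183]'

```text
clock: 16.82
ee_pos: [0.4577, -0.2265, 0.0529]
orientation: [[-0.126, 0.992, -0.004], [0.992, 0.126, 0.003], [0.003, -0.004, -1.0]]
ft_force: [-0.4, 1.1, -4.7]
grip_width: 0.0333
```

Call:
jog_arm --rows '[0,0,4,0,0,0,0,0,6,0,0,0,0,0,7,0,0,0,0,0,7,0,0,0]'

```text
clock: 17.15
ee_pos: [0.4596, -0.2276, 0.0489]
orientation: [[-0.126, 0.992, 0.001], [0.992, 0.126, -0.001], [-0.001, 0.001, -1.0]]
ft_force: [0.3, -0.1, -4.9]
grip_width: 0.0334
```

Call:
jog_arm --rows '[0,0,1,0,0,0,0,0,2,0,0,0,0,0,2.4,0,0,0,0,0,2.4,0,0,0]'

```text
clock: 17.48
ee_pos: [0.4595, -0.2276, 0.0466]
orientation: [[-0.126, 0.992, 0.001], [0.992, 0.126, -0.001], [-0.001, 0.001, -1.0]]
ft_force: [-1.9, 1.3, 5.1]
grip_width: 0.0332
```

Call:
jog_arm --rows '[0,0,0,0,0,0,0,0,0,0,0,0,0,0,0,0,0,0,0,0,0,0,0,0,0,0,0,0,0,0,0,0,-5,0,0,0,0,0,-30,0,0,0,0,0,-65,0,0,0,0,0,-105,0,0,0,0,0,-130,0,0,0]' --jaw 1

```text
clock: 18.32
ee_pos: [0.4598, -0.2277, 0.1795]
orientation: [[-0.126, 0.992, 0.003], [0.992, 0.126, -0.002], [-0.002, 0.002, -1.0]]
ft_force: [0.6, 0.4, -0.5]
grip_width: 0.0849
```

Run:
```python
from h import *
c=ctrl.camera("wrist");cv2.imwrite("pics/w8.png",c["img"][:,:,::-1])
plan([.555,-.02,.18],14.3)
```

```text
clock 18.37 ee [ 461.5 -228.7  183.2] yaw 7.3 grip 0.0857 F [ 2.8 -1.8  5.7] q1,6 [-32.  20. 103.   0.  57. -39.]
SHIFT [195.3 119.1   2.9] ROT [ 0.007  0.006 -0.123] rows 5.485290109112646 0.9870973423028718
```

View pics/w8.png

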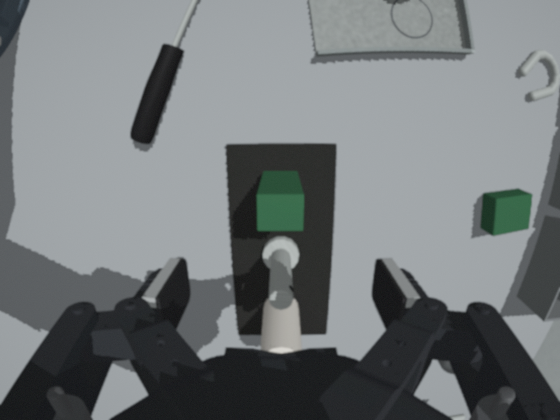

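Call:
jog_arm --rows '[195,119,3,0,0,-0.123,195,119,3,0,0,-0.123,195,119,3,0,0,-0.123,195,119,3,0,0,-0.123,195,119,3,0,0,-0.123,195,119,3,0,0,-0.123,195,119,3,0,0,-0.123,195,119,3,0,0,-0.123,195,119,3,0,0,-0.123]'

```text
clock: 19.12
ee_pos: [0.5523, -0.0195, 0.1727]
orientation: [[-0.247, 0.969, -0.0], [0.969, 0.247, -0.0], [-0.0, -0.0, -1.0]]
ft_force: [0.2, -0.7, 0.6]
grip_width: 0.0854
```

Run:
```python
from h import *
import pickle
c=ctrl.camera("wrist");cv2.imwrite("pics/w9.png",c["img"][:,:,::-1]);pickle.dump(c,open("w9.pkl","wb"))
plan([.555,.0215,.01],14.3)
im=c["img"].astype(int);m=((im[:,:,0]>90)&(im[:,:,1]<50)&(im[:,:,2]<50)).astype(np.uint8)
n,l,s,ce=cv2.connectedComponentsWithStats(m);i=1+np.argmax(s[1:,4]);print(s[i],ce[i])
```

```text
clock 19.17 ee [552.3 -19.9 172.7] yaw 14.2 grip 0.0853 F [ 0.8 -0.2  1.1] q1,6 [ -7.  24.  98.  -0.  58. -21.]
SHIFT [ 39.4  12.9 162.7] ROT [-0.     0.    -0.001] rows 4.02724256977254 0.008467513645140813
[ 267  120   62   62 1960] [294.375      151.88622449]
```

View pics/w9.png

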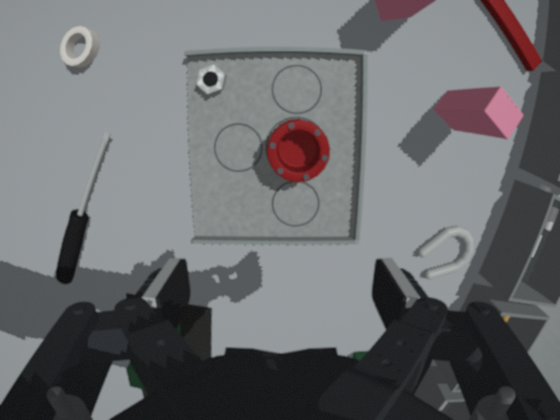

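Run:
```python
from h import *
import pickle
c=pickle.load(open("w9.pkl","rb"))
for n,p,z in [("b",(297,89),.004),("p",(238,147.5),.004),("s",(295.5,203),.004),("h",(298.5,150.5),.044)]: print(n,np.round(unprojw(c,p,z)*1000,1))
```

```text
b [542.5  75.5   4. ]
p [501.5   7.2   4. ]
s [569.4 -33.    4. ]
h [555.6  22.3  44. ]
```

Call:
jog_arm --rows '[13,4,10,0,0,0,30,10,35,0,0,0,39,13,65,0,0,0,39,13,95,0,0,0,39,13,115,0,0,0,39,13,124,0,0,0,39,13,125,0,0,0,39,13,125,0,0,0]' --jaw 0.65

```text
clock: 19.83
ee_pos: [0.5557, 0.0218, 0.048]
orientation: [[-0.246, 0.969, -0.0], [0.969, 0.246, 0.0], [0.0, -0.0, -1.0]]
ft_force: [0.6, -0.4, -0.3]
grip_width: 0.0704
```

Run:
```python
from h import *
c=ctrl.camera("wrist");cv2.imwrite("pics/w10.png",c["img"][:,:,::-1])
plan([.5554,.022,.010],14.3)
```

```text
clock 19.88 ee [556.2  21.8  48.7] yaw 14.3 grip 0.0704 F [0.  0.2 0.5] q1,6 [ -3.  35. 101.   0.  44. -17.]
SHIFT [ 0.4 -0.8 38.7] ROT [ 0.001  0.    -0.001] rows 0.9289304752418287 0.012504916022063273
```

View pics/w10.png

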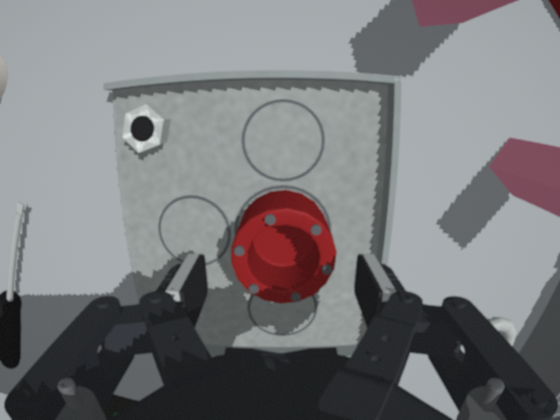

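Call:
jog_arm --rows '[0,0,10,0,0,0,0,0,22,0,0,0,0,0,32,0,0,0,0,0,38,0,0,0,0,0,38,0,0,0,0,0,38,0,0,0]'

```text
clock: 20.38
ee_pos: [0.5554, 0.0221, 0.0093]
orientation: [[-0.247, 0.969, -0.001], [0.969, 0.247, 0.0], [0.0, -0.001, -1.0]]
ft_force: [-0.2, 0.7, -0.5]
grip_width: 0.0703
```

Call:
jog_arm --rows '[0,0,0,0,0,0,0,0,0,0,0,0,0,0,0,0,0,0,0,0,0,0,0,0,0,0,0,0,0,0,0,0,0,0,0,0,0,0,0,0,0,0]' --jaw -1

```text
clock: 20.97
ee_pos: [0.5561, 0.022, 0.0105]
orientation: [[-0.247, 0.969, 0.001], [0.969, 0.247, -0.0], [-0.0, 0.001, -1.0]]
ft_force: [-1.5, 0.2, 5.7]
grip_width: 0.052
```

Run:
```python
from h import *
plan([.489,.294,.1],14.3)
```

```text
clock 20.97 ee [556.1  22.   10.5] yaw 14.3 grip 0.0520 F [-1.5  0.2  5.7] q1,6 [ -3.  39. 101.  -0.  40. -17.]
SHIFT [280.1   2.2 -89.6] ROT [ 0.001  0.    -0.   ] rows 7.0528429492974 0.009487256762965926
```

Call:
jog_arm --rows '[0,0,-10,0,0,0,0,0,-35,0,0,0,0,0,-70,0,0,0,5,0,-100,0,0,0,25,0,-125,0,0,0,55,1,-135,0,0,0,90,1,-140,0,0,0,125,1,-140,0,0,0,150,1,-140,0,0,0,160,1,-140,0,0,0]'

```text
clock: 21.8
ee_pos: [0.516, 0.18, 0.1504]
orientation: [[-0.249, 0.968, 0.0], [0.968, 0.249, 0.001], [0.0, 0.0, -1.0]]
ft_force: [0.8, -0.0, -1.3]
grip_width: 0.0516
```

Call:
jog_arm --rows '[0,0,0,0,0,0,0,0,0,0,0,0]'

```text
clock: 21.97
ee_pos: [0.5171, 0.1771, 0.15]
orientation: [[-0.248, 0.969, 0.0], [0.969, 0.248, -0.0], [-0.0, -0.0, -1.0]]
ft_force: [0.3, 0.1, -1.6]
grip_width: 0.052
```

Run:
```python
from h import *
import pickle
c=ctrl.camera("wrist");cv2.imwrite("pics/w11.png",c["img"][:,:,::-1]);pickle.dump(c,open("w11.pkl","wb"))
plan([.489,.294,.1],14.3)
```

```text
clock 22.02 ee [517.3 176.5 149.9] yaw 14.3 grip 0.0519 F [-0.2 -0.8 -1.7] q1,6 [ 14.  25. 100.  -0.  55.  -0.]
SHIFT [120.8   1.5  49.8] ROT [-0.  0. -0.] rows 3.1347336020921404 0.0033772532395322306
```

View pics/w11.png

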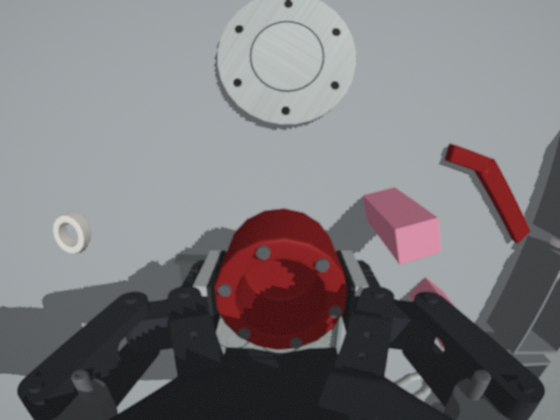

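Run:
```python
from h import *
import pickle
c=pickle.load(open("w11.pkl","rb"))
p=unprojw(c,(287.2,57.2),.012);print(p)
plan([p[0],p[1],.0185],14.3)
```

```text
[0.49146736 0.29438145 0.012     ]
clock 22.02 ee [517.3 176.5 149.9] yaw 14.3 grip 0.0519 F [-0.2 -0.8 -1.7] q1,6 [ 14.  25. 100.  -0.  55.  -0.]
SHIFT [120.6   4.  131.3] ROT [-0.  0. -0.] rows 4.277323316521723 0.0033772532395322306
```

Call:
jog_arm --rows '[12,0,0,0,0,0,40,1,5,0,0,0,75,2,15,0,0,0,105,3,30,0,0,0,120,4,55,0,0,0,120,4,80,0,0,0,120,4,100,0,0,0,120,4,113,0,0,0,120,4,118,0,0,0,120,4,118,0,0,0]'

```text
clock: 22.85
ee_pos: [0.4913, 0.294, 0.0311]
orientation: [[-0.246, 0.969, -0.001], [0.969, 0.246, -0.001], [-0.0, -0.001, -1.0]]
ft_force: [-0.4, -0.3, -1.1]
grip_width: 0.0514
```

Call:
jog_arm --rows '[0,0,3,0,0,0,0,0,6,0,0,0,0,0,9,0,0,0,0,0,10,0,0,0,0,0,10,0,0,0]'

```text
clock: 23.27
ee_pos: [0.4914, 0.2946, 0.0219]
orientation: [[-0.247, 0.969, 0.0], [0.969, 0.247, 0.0], [0.0, 0.0, -1.0]]
ft_force: [0.7, -0.5, -1.8]
grip_width: 0.0515
```

Run:
```python
from h import *
plan([.4912,.2943,.0185],14.3)
c=ctrl.camera("wrist");cv2.imwrite("pics/w12.png",c["img"][:,:,::-1])
```

```text
clock 23.27 ee [491.4 294.6  21.9] yaw 14.3 grip 0.0515 F [ 0.7 -0.5 -1.8] q1,6 [26. 39. 99.  0. 42. 12.]
SHIFT [-0.2 -0.3  3.4] ROT [ 0. -0. -0.] rows 0.08097473156018475 0.00216980663675169
```

View pics/w12.png

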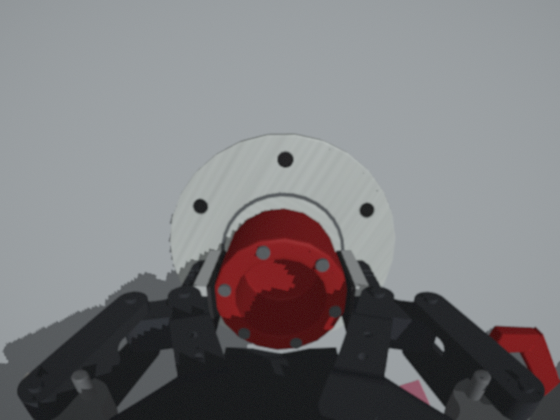

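Housing is over the ring, with both about at column 281–284. Lower to contact.

Call:
jog_arm --rows '[0,0,1,0,0,0,0,0,2,0,0,0,0,0,3,0,0,0,0,0,3,0,0,0]'

```text
clock: 23.65
ee_pos: [0.4913, 0.2946, 0.0186]
orientation: [[-0.247, 0.969, -0.0], [0.969, 0.247, -0.0], [-0.0, -0.0, -1.0]]
ft_force: [0.5, -0.6, -1.8]
grip_width: 0.0518
```

Call:
jog_arm --rows '[0,0,0.6,0,0,0,0,0,1.0,0,0,0,0,0,1.0,0,0,0]'

```text
clock: 23.9
ee_pos: [0.4913, 0.2946, 0.0185]
orientation: [[-0.247, 0.969, -0.0], [0.969, 0.247, -0.0], [-0.0, -0.0, -1.0]]
ft_force: [-3.6, -1.8, 8.6]
grip_width: 0.0517
```

Call:
jog_arm --rows '[0,0,0,0,0,0,0,0,0,0,0,0,0,0,0,0,0,0,0,0,0,0,0,0,0,0,0,0,0,0,0,0,-5,0,0,0,0,0,-30,0,0,0,0,0,-65,0,0,0,0,0,-105,0,0,0,0,0,-145,0,0,0]' --jaw 1

```text
clock: 24.73
ee_pos: [0.4909, 0.2944, 0.1645]
orientation: [[-0.247, 0.969, -0.001], [0.969, 0.247, -0.0], [-0.0, -0.001, -1.0]]
ft_force: [0.4, 0.8, 0.3]
grip_width: 0.0857
```

Run:
```python
from h import *
plan([.4595,-.2276,.18],7.4)
c=ctrl.camera("wrist");cv2.imwrite("pics/w13.png",c["img"][:,:,::-1])
import pickle;pickle.dump(c,open("w13.pkl","wb"))
```

```text
clock 24.73 ee [490.9 294.4 164.5] yaw 14.3 grip 0.0857 F [0.4 0.8 0.3] q1,6 [26. 27. 95.  0. 58. 12.]
SHIFT [-498.1 -159.3  -15.3] ROT [-0.001  0.     0.12 ] rows 12.545645503168904 0.9625637129233917
```

View pics/w13.png

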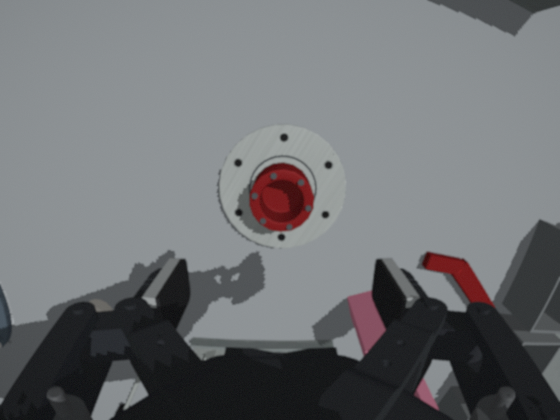

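Run:
```python
from h import *
import pickle
c=pickle.load(open("w13.pkl","rb"))
print(unprojw(c,(282.5,187.3),.012),unprojw(c,(281.5,196.5),.052))
```

```text
[0.49042386 0.29678937 0.012     ] [0.48904671 0.29803754 0.052     ]
```

Call:
jog_arm --rows '[-498,-159,-15,0,0,0.12,-498,-159,-15,0,0,0.12,-498,-159,-15,0,0,0.12,-498,-159,-15,0,0,0.12,-498,-159,-15,0,0,0.12,-498,-159,-15,0,0,0.12,-498,-159,-15,0,0,0.12,-498,-159,-15,0,0,0.12,-498,-159,-15,0,0,0.12,-498,-159,-15,0,0,0.12]'

```text
clock: 25.62
ee_pos: [0.466, -0.1231, 0.1751]
orientation: [[-0.129, 0.992, 0.001], [0.992, 0.129, -0.0], [-0.0, 0.001, -1.0]]
ft_force: [1.9, -0.2, 0.5]
grip_width: 0.0858
```

Run:
```python
from h import *
plan([.4595,-.2276,.14],7.4)
```

```text
clock 25.62 ee [ 466.  -123.1  175.1] yaw 7.4 grip 0.0858 F [ 1.9 -0.2  0.5] q1,6 [-20.  17. 108.   0.  55. -28.]
SHIFT [-102.7  -20.    35.1] ROT [0.001 0.    0.   ] rows 2.6470506282034325 0.0060495258394875065
```

Call:
jog_arm --rows '[-40,-8,0,0,0,0,-80,-16,0,0,0,0,-103,-20,10,0,0,0,-103,-20,30,0,0,0,-103,-20,60,0,0,0,-103,-20,90,0,0,0,-103,-20,110,0,0,0,-103,-20,114,0,0,0,-103,-20,114,0,0,0]'

```text
clock: 26.37
ee_pos: [0.4595, -0.2256, 0.06]
orientation: [[-0.129, 0.992, -0.002], [0.992, 0.129, 0.001], [0.001, -0.002, -1.0]]
ft_force: [-0.2, 0.1, 0.9]
grip_width: 0.0854
```

Run:
```python
from h import *
c=ctrl.camera("wrist");cv2.imwrite("pics/w14.png",c["img"][:,:,::-1])
plan([.4595,-.2276,.0466],7.4)
```

```text
clock 26.42 ee [ 460.3 -225.9   61.2] yaw 7.4 grip 0.0855 F [ 0.5 -0.2 -0.5] q1,6 [-31.  31. 107.   0.  42. -39.]
SHIFT [-1.5 -1.  14.6] ROT [ 0. -0.  0.] rows 0.35322380940454207 0.002841456449690536
```

View pics/w14.png

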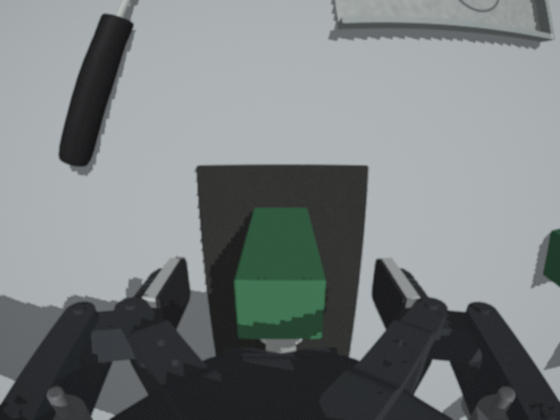

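Call:
jog_arm --rows '[-1.5,-1,8,0,0,0,-1.5,-1,14,0,0,0,-1.5,-1,15,0,0,0,-1.5,-1,15,0,0,0]'

```text
clock: 26.75
ee_pos: [0.4592, -0.2275, 0.0457]
orientation: [[-0.129, 0.992, -0.0], [0.992, 0.129, 0.0], [0.0, -0.0, -1.0]]
ft_force: [-1.1, -0.8, -0.0]
grip_width: 0.0854
```

Call:
jog_arm --rows '[0,0,0,0,0,0,0,0,0,0,0,0,0,0,0,0,0,0,0,0,0,0,0,0,0,0,0,0,0,0,0,0,0,0,0,0,0,0,0,0,0,0,0,0,0,0,0,0]' --jaw -1

```text
clock: 27.42
ee_pos: [0.4595, -0.2276, 0.046]
orientation: [[-0.129, 0.992, 0.001], [0.992, 0.129, -0.0], [-0.0, 0.001, -1.0]]
ft_force: [0.7, 0.3, 6.1]
grip_width: 0.033
```

Run:
```python
from h import *
plan([.5425,.0755,.185],-19.3)
```

```text
clock 27.42 ee [ 459.5 -227.6   46. ] yaw 7.4 grip 0.0330 F [0.7 0.3 6.1] q1,6 [-32.  32. 108.   0.  40. -39.]
SHIFT [ 289.8  121.5 -139. ] ROT [0.001 0.    0.466] rows 8.240067769793841 3.731285538197854
```

Call:
jog_arm --rows '[0,0,-10,0,0,0,0,0,-35,0,0,0,0,0,-70,0,0,0,0,0,-105,0,0,0,10,4,-130,0,0,0.03,35,15,-138,0,0,0.08,68,28,-139,0,0,0.14,102,43,-139,0,0,0.2,136,57,-139,0,0,0.26,170,71,-139,0,0,0.32]'

```text
clock: 28.25
ee_pos: [0.5072, -0.048, 0.1848]
orientation: [[0.193, 0.981, -0.001], [0.981, -0.193, 0.0], [-0.0, -0.001, -1.0]]
ft_force: [-0.5, 0.7, -5.2]
grip_width: 0.0333
```

Run:
```python
from h import *
plan([.5425,.0755,.185],-19.3)
```

```text
clock 28.25 ee [507.2 -48.  184.8] yaw -11.1 grip 0.0333 F [-0.5  0.7 -5.2] q1,6 [-11.  19. 103.  -0.  58.   0.]
SHIFT [128.   10.9  -0.3] ROT [-0.001  0.     0.143] rows 3.0806877594773194 1.1440168658513228
```

Call:
jog_arm --rows '[35,3,0,0,0,0.05,70,6,0,0,0,0.1,102,9,0,0,0,0.143,122,10,0,0,0,0.143,128,11,8,0,0,0.143,128,11,30,0,0,0.143,128,11,60,0,0,0.143,128,11,90,0,0,0.143,128,11,108,0,0,0.143,128,11,113,0,0,0.143]'

```text
clock: 29.08
ee_pos: [0.5402, 0.0732, 0.0683]
orientation: [[0.327, 0.945, -0.006], [0.945, -0.328, -0.0], [-0.003, -0.006, -1.0]]
ft_force: [-1.6, 0.7, -4.7]
grip_width: 0.0336
```

Call:
jog_arm --rows '[0,0,0,0,0,0,0,0,0,0,0,0]'

```text
clock: 29.25
ee_pos: [0.543, 0.0736, 0.0725]
orientation: [[0.328, 0.945, 0.0], [0.945, -0.328, -0.0], [0.0, 0.0, -1.0]]
ft_force: [0.3, -0.7, -4.6]
grip_width: 0.0333
```

Run:
```python
from h import *
plan([.5427,.0756,.046],-19.3)
c=ctrl.camera("wrist");cv2.imwrite("pics/w15.png",c["img"][:,:,::-1])
```

```text
clock 29.25 ee [543.   73.6  72.5] yaw -19.1 grip 0.0333 F [ 0.3 -0.7 -4.6] q1,6 [  3.  32. 102.  -0.  46.  22.]
SHIFT [ 1.8 -1.  26.5] ROT [ 0.    -0.     0.003] rows 0.6365091728765735 0.02479074226162051
```

View pics/w15.png

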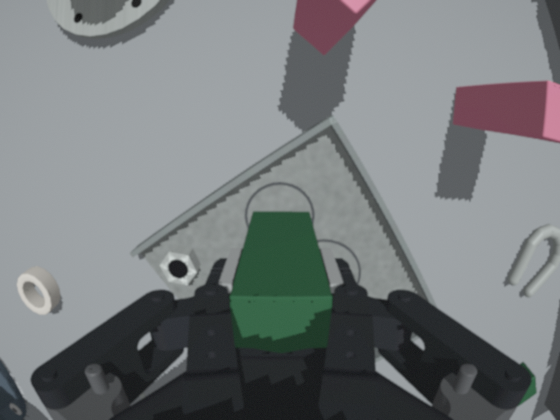

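Call:
jog_arm --rows '[2,-1,8,0,0,0,2,-1,17,0,0,0,2,-1,23,0,0,0,2,-1,25,0,0,0,2,-1,25,0,0,0]'

```text
clock: 29.72
ee_pos: [0.5422, 0.0761, 0.0464]
orientation: [[0.327, 0.945, -0.001], [0.945, -0.327, -0.0], [-0.0, -0.001, -1.0]]
ft_force: [0.4, -0.2, -4.9]
grip_width: 0.0332
```

Call:
jog_arm --rows '[0,0,0.8,0,0,0,0,0,1.6,0,0,0,0,0,1.6,0,0,0]'

```text
clock: 29.97
ee_pos: [0.5426, 0.0761, 0.046]
orientation: [[0.327, 0.945, 0.0], [0.945, -0.327, 0.0], [0.0, 0.0, -1.0]]
ft_force: [-4.9, -0.1, 9.1]
grip_width: 0.0333
```

Contact made. Release and go up, then on to the pin.

Call:
jog_arm --rows '[0,0,0,0,0,0,0,0,0,0,0,0,0,0,0,0,0,0,0,0,0,0,0,0,0,0,0,0,0,0,0,0,-5,0,0,0,0,0,-30,0,0,0,0,0,-65,0,0,0,0,0,-105,0,0,0,0,0,-135,0,0,0]' --jaw 1

```text
clock: 30.8
ee_pos: [0.5427, 0.0761, 0.1832]
orientation: [[0.327, 0.945, 0.002], [0.945, -0.327, 0.0], [0.001, 0.002, -1.0]]
ft_force: [0.3, 0.3, 0.5]
grip_width: 0.0852
```

Run:
```python
from h import *
plan([.4696,-.3011,.18],7.0)
c=ctrl.camera("wrist");cv2.imwrite("pics/w16.png",c["img"][:,:,::-1])
```

```text
clock 30.80 ee [542.7  76.1 183.2] yaw -19.1 grip 0.0852 F [0.3 0.3 0.5] q1,6 [ 3. 23. 98.  0. 59. 22.]
SHIFT [-380.4   54.4    3.1] ROT [ 0.002 -0.    -0.456] rows 9.214355542307057 3.6466388766593294
```

View pics/w16.png

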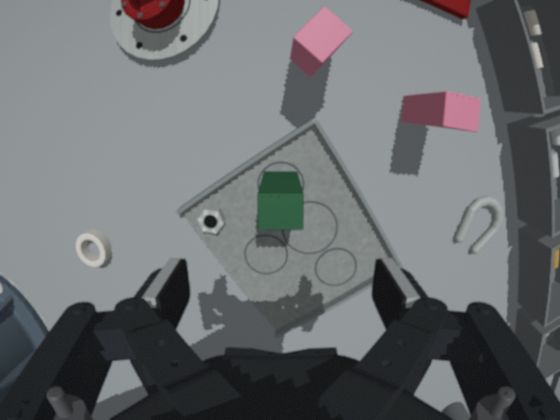

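The block stands on its outline and the housing is still on the plate. To the pin.

Call:
jog_arm --rows '[-380,54,0,0,0,-0.456,-380,54,0,0,0,-0.456,-380,54,0,0,0,-0.456,-380,54,0,0,0,-0.456,-380,54,0,0,0,-0.456,-380,54,0,0,0,-0.456,-380,54,0,0,0,-0.456,-380,54,0,0,0,-0.456,-380,54,0,0,0,-0.456,-380,54,0,0,0,-0.456]'

```text
clock: 31.68
ee_pos: [0.4679, -0.3043, 0.1803]
orientation: [[-0.12, 0.993, 0.0], [0.993, 0.12, -0.001], [-0.001, 0.0, -1.0]]
ft_force: [-0.4, -0.1, -0.3]
grip_width: 0.0854
```

Call:
jog_arm --rows '[0,0,10,0,0,0,0,0,35,0,0,0,0,0,65,0,0,0,0,0,90,0,0,0,0,0,108,0,0,0,0,0,113,0,0,0,0,0,113,0,0,0]'

```text
clock: 32.27
ee_pos: [0.4686, -0.2998, 0.066]
orientation: [[-0.122, 0.992, -0.002], [0.992, 0.122, 0.002], [0.002, -0.002, -1.0]]
ft_force: [0.3, 0.3, 0.4]
grip_width: 0.0852
```

Run:
```python
from h import *
c=ctrl.camera("wrist");cv2.imwrite("pics/w17.png",c["img"][:,:,::-1])
plan([.4696,-.3011,.0470],7.0)
```

```text
clock 32.32 ee [ 469.2 -300.3   67.2] yaw 7.0 grip 0.0858 F [ 0.1 -0.1  0. ] q1,6 [-37.  33. 101.   0.  46. -44.]
SHIFT [-0.8  0.3 20.2] ROT [-0.    -0.     0.001] rows 0.485899851491981 0.006277741097219576
```

View pics/w17.png

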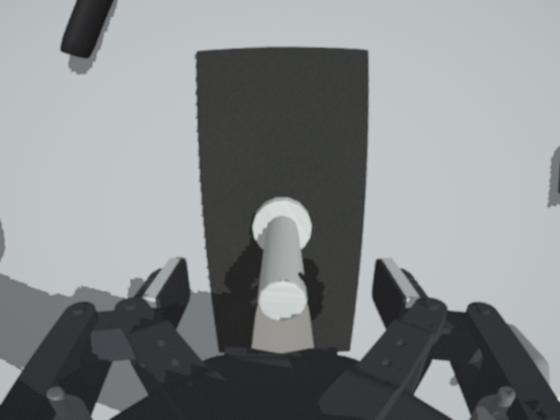

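Call:
jog_arm --rows '[-1,0,10,0,0,0,-1,0,18,0,0,0,-1,0,20.5,0,0,0,-1,0,20.5,0,0,0]'

```text
clock: 32.65
ee_pos: [0.4689, -0.3015, 0.0461]
orientation: [[-0.122, 0.993, -0.001], [0.993, 0.122, 0.001], [0.001, -0.001, -1.0]]
ft_force: [1.0, 0.4, 0.2]
grip_width: 0.0855
```

Call:
jog_arm --rows '[0,0,0,0,0,0,0,0,0,0,0,0,0,0,0,0,0,0,0,0,0,0,0,0,0,0,0,0,0,0,0,0,0,0,0,0,0,0,0,0,0,0,0,0,0,0,0,0,0,0,0,0,0,0]' --jaw -1

```text
clock: 33.4
ee_pos: [0.4694, -0.3017, 0.0469]
orientation: [[-0.122, 0.993, 0.0], [0.993, 0.122, -0.0], [-0.0, 0.0, -1.0]]
ft_force: [0.8, 0.8, 4.8]
grip_width: 0.0187
```

Run:
```python
from h import *
plan([.5016,.0078,.185],14.3)
```

```text
clock 33.40 ee [ 469.4 -301.7   46.9] yaw 7.0 grip 0.0187 F [0.8 0.8 4.8] q1,6 [-38.  35. 101.   0.  44. -45.]
SHIFT [ 303.2   69.8 -138.2] ROT [ 0.     0.    -0.127] rows 8.164920575505949 1.0170963473194377
```

Call:
jog_arm --rows '[0,0,-10,0,0,0,0,0,-35,0,0,0,0,0,-70,0,0,0,0,0,-105,0,0,0,10,2,-130,0,0,0,38,9,-138,0,0,-0.02,73,17,-138,0,0,-0.04,109,25,-138,0,0,-0.06,146,33,-138,0,0,-0.08,183,42,-138,0,0,-0.1]'

```text
clock: 34.23
ee_pos: [0.4878, -0.1132, 0.1849]
orientation: [[-0.221, 0.975, -0.001], [0.975, 0.221, 0.0], [0.0, -0.001, -1.0]]
ft_force: [0.4, -0.1, -2.3]
grip_width: 0.0183
```

Run:
```python
from h import *
plan([.5016,.0078,.185],14.3)
```

```text
clock 34.23 ee [ 487.8 -113.2  184.9] yaw 12.8 grip 0.0183 F [ 0.4 -0.1 -2.3] q1,6 [-18.  18. 105.  -0.  57. -31.]
SHIFT [ 1.15e+02  4.02e+01 -1.00e-01] ROT [-0.001 -0.    -0.027] rows 2.92139841590279 0.2135840417514304
```

Call:
jog_arm --rows '[34,12,0,0,0,-0.01,68,24,0,0,0,-0.027,97,34,0,0,0,-0.027,112,39,2,0,0,-0.027,115,40,15,0,0,-0.027,115,40,40,0,0,-0.027,115,40,70,0,0,-0.027,115,40,95,0,0,-0.027,115,40,112,0,0,-0.027,115,40,116,0,0,-0.027]'

```text
clock: 35.07
ee_pos: [0.5003, 0.0062, 0.0662]
orientation: [[-0.247, 0.969, -0.005], [0.969, 0.247, 0.0], [0.002, -0.005, -1.0]]
ft_force: [-0.3, -0.5, -2.9]
grip_width: 0.0188
```

Call:
jog_arm --rows '[0,0,0,0,0,0,0,0,0,0,0,0]'

```text
clock: 35.23
ee_pos: [0.5025, 0.006, 0.0695]
orientation: [[-0.247, 0.969, 0.001], [0.969, 0.247, -0.0], [-0.0, 0.001, -1.0]]
ft_force: [-0.1, -0.1, -2.2]
grip_width: 0.0184
```

Run:
```python
from h import *
plan([.5016,.0078,.0469],14.3)
c=ctrl.camera("wrist");cv2.imwrite("pics/w18.png",c["img"][:,:,::-1])
```

```text
clock 35.23 ee [502.5   6.   69.5] yaw 14.3 grip 0.0184 F [-0.1 -0.1 -2.2] q1,6 [ -5.  29. 109.  -0.  42. -19.]
SHIFT [ 1.9 -0.5 22.6] ROT [ 0.001  0.    -0.   ] rows 0.5438104890203923 0.0051780395263139765
```

View pics/w18.png

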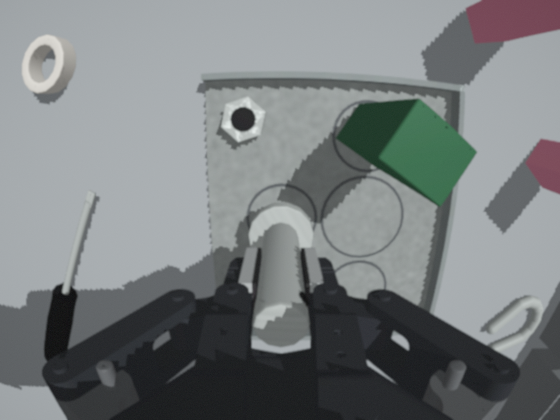

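Call:
jog_arm --rows '[2,0,8,0,0,0,2,0,16,0,0,0,2,0,20,0,0,0,2,0,21.5,0,0,0,2,0,21.5,0,0,0]'

```text
clock: 35.7
ee_pos: [0.5015, 0.0081, 0.047]
orientation: [[-0.247, 0.969, -0.001], [0.969, 0.247, 0.0], [0.0, -0.001, -1.0]]
ft_force: [-0.6, -0.5, -2.5]
grip_width: 0.0186
```

Call:
jog_arm --rows '[0,0,0.8,0,0,0,0,0,1.5,0,0,0,0,0,1.5,0,0,0]'

```text
clock: 35.95
ee_pos: [0.5018, 0.008, 0.0468]
orientation: [[-0.247, 0.969, 0.0], [0.969, 0.247, -0.0], [-0.0, 0.0, -1.0]]
ft_force: [-7.5, -0.3, 20.2]
grip_width: 0.0191
```

Call:
jog_arm --rows '[0,0,-0.4,0,0,0,0,0,-0.8,0,0,0,0,0,-0.8,0,0,0]'

```text
clock: 36.2
ee_pos: [0.5017, 0.0081, 0.0469]
orientation: [[-0.247, 0.969, 0.0], [0.969, 0.247, 0.0], [0.0, 0.0, -1.0]]
ft_force: [-4.4, 0.2, 9.3]
grip_width: 0.0189
```

Call:
jog_arm --rows '[0,0,0,0,0,0,0,0,0,0,0,0,0,0,0,0,0,0,0,0,0,0,0,0,0,0,0,0,0,0,0,0,-5,0,0,0,0,0,-30,0,0,0,0,0,-65,0,0,0,0,0,-105,0,0,0,0,0,-135,0,0,0]' --jaw 1

```text
clock: 37.03
ee_pos: [0.5019, 0.008, 0.1845]
orientation: [[-0.247, 0.969, 0.002], [0.969, 0.247, -0.0], [-0.001, 0.002, -1.0]]
ft_force: [1.1, -0.5, -0.2]
grip_width: 0.0853
```

Run:
```python
from h import *
plan([.4783,-.3704,.18],7.4)
c=ctrl.camera("wrist");cv2.imwrite("pics/w19.png",c["img"][:,:,::-1])
```

```text
clock 37.03 ee [501.9   8.  184.5] yaw 14.3 grip 0.0853 F [ 1.1 -0.5 -0.2] q1,6 [ -4.  18. 104.  -0.  57. -19.]
SHIFT [-360.9 -116.3    4.5] ROT [0.002 0.    0.12 ] rows 9.09286717857951 0.9623748299208472
```

View pics/w19.png

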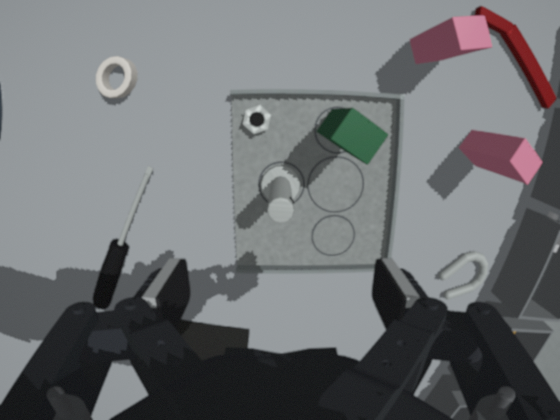

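Block and pin stand on their outlines. The sleeve is next.

Call:
jog_arm --rows '[-361,-116,2,0,0,0.12,-361,-116,2,0,0,0.12,-361,-116,2,0,0,0.12,-361,-116,2,0,0,0.12,-361,-116,2,0,0,0.12,-361,-116,2,0,0,0.12,-361,-116,2,0,0,0.12,-361,-116,2,0,0,0.12,-361,-116,2,0,0,0.12,-361,-116,2,0,0,0.12]'

```text
clock: 37.92
ee_pos: [0.4773, -0.3762, 0.1795]
orientation: [[-0.125, 0.992, 0.001], [0.992, 0.125, -0.002], [-0.002, 0.001, -1.0]]
ft_force: [-0.3, -1.0, -0.3]
grip_width: 0.0854
```

Call:
jog_arm --rows '[0,0,10,0,0,0,0,0,35,0,0,0,0,0,65,0,0,0,0,0,90,0,0,0,0,0,108,0,0,0,0,0,114,0,0,0,0,0,114,0,0,0,0,0,114,0,0,0]'

```text
clock: 38.58
ee_pos: [0.4788, -0.3699, 0.066]
orientation: [[-0.13, 0.992, 0.0], [0.992, 0.13, -0.0], [-0.0, 0.0, -1.0]]
ft_force: [-0.2, -0.2, -0.3]
grip_width: 0.0853
```

Run:
```python
from h import *
plan([.4783,-.3704,.0455],7.4)
c=ctrl.camera("wrist");cv2.imwrite("pics/w20.png",c["img"][:,:,::-1])
```

```text
clock 38.58 ee [ 478.8 -369.9   66. ] yaw 7.5 grip 0.0853 F [-0.2 -0.2 -0.3] q1,6 [-42.  37.  93.   0.  50. -50.]
SHIFT [-0.5 -0.6 20.5] ROT [0.    0.    0.001] rows 0.4924292382168633 0.008956596987946593
```

View pics/w20.png

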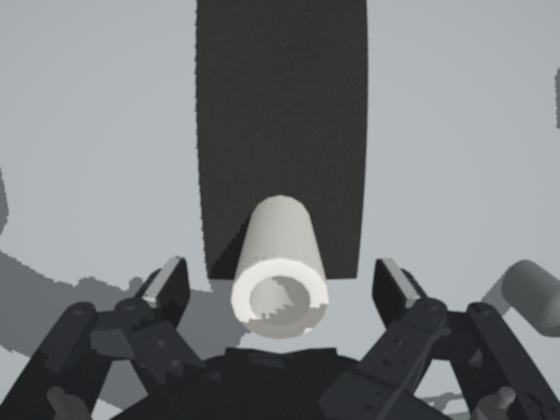

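Call:
jog_arm --rows '[0,0,10,0,0,0,0,0,18,0,0,0,0,0,20,0,0,0,0,0,20,0,0,0]'

```text
clock: 38.97
ee_pos: [0.478, -0.3701, 0.0446]
orientation: [[-0.129, 0.992, -0.001], [0.992, 0.129, 0.001], [0.001, -0.001, -1.0]]
ft_force: [-0.7, -0.1, -0.4]
grip_width: 0.0854
```

Call:
jog_arm --rows '[0,0,0,0,0,0,0,0,0,0,0,0,0,0,0,0,0,0,0,0,0,0,0,0,0,0,0,0,0,0,0,0,0,0,0,0,0,0,0,0,0,0,0,0,0,0,0,0]' --jaw -1

```text
clock: 39.63
ee_pos: [0.4786, -0.3707, 0.0459]
orientation: [[-0.129, 0.992, 0.001], [0.992, 0.129, -0.001], [-0.001, 0.001, -1.0]]
ft_force: [0.0, -0.2, 5.6]
grip_width: 0.0384
```

Run:
```python
from h import *
plan([.5703,-.0322,.185],14.3)
```

```text
clock 39.63 ee [ 478.6 -370.7   45.9] yaw 7.4 grip 0.0384 F [ 0.  -0.2  5.6] q1,6 [-42.  39.  93.  -0.  47. -50.]
SHIFT [ 323.8  134.7 -139.2] ROT [ 0.001  0.001 -0.12 ] rows 9.04763548007616 0.9614991161333017
```

Call:
jog_arm --rows '[0,0,-10,0,0,0,0,0,-35,0,0,0,0,0,-70,0,0,0,0,0,-105,0,0,0,10,4,-130,0,0,0,35,15,-139,0,0,-0.02,69,29,-139,0,0,-0.04,104,43,-139,0,0,-0.06,139,58,-139,0,0,-0.08,175,73,-139,0,0,-0.1]'

```text
clock: 40.47
ee_pos: [0.5281, -0.1858, 0.1849]
orientation: [[-0.228, 0.974, -0.0], [0.974, 0.228, 0.0], [0.0, 0.0, -1.0]]
ft_force: [0.7, -0.2, -0.6]
grip_width: 0.0384
```

Run:
```python
from h import *
plan([.5703,-.0322,.185],14.3)
```

```text
clock 40.47 ee [ 528.1 -185.8  184.9] yaw 13.2 grip 0.0384 F [ 0.7 -0.2 -0.6] q1,6 [-24.  24.  96.   0.  60. -37.]
SHIFT [ 1.399e+02  7.610e+01 -1.000e-01] ROT [ 0.   -0.   -0.02] rows 3.8202716426553582 0.15795060734711777
```

Call:
jog_arm --rows '[33,18,0,0,0,-0.01,67,36,0,0,0,-0.02,101,55,0,0,0,-0.02,127,69,0,0,0,-0.02,139,75,5,0,0,-0.02,140,76,25,0,0,-0.02,140,76,55,0,0,-0.02,140,76,85,0,0,-0.02,140,76,107,0,0,-0.02,140,76,114,0,0,-0.02]'

```text
clock: 41.3
ee_pos: [0.5682, -0.0341, 0.0672]
orientation: [[-0.247, 0.969, -0.005], [0.969, 0.247, 0.001], [0.002, -0.005, -1.0]]
ft_force: [-0.0, -0.1, -1.3]
grip_width: 0.0384
```

Call:
jog_arm --rows '[0,0,0,0,0,0,0,0,0,0,0,0]'

```text
clock: 41.47
ee_pos: [0.5707, -0.0342, 0.0712]
orientation: [[-0.247, 0.969, 0.001], [0.969, 0.247, -0.0], [-0.0, 0.0, -1.0]]
ft_force: [0.4, -0.0, -0.6]
grip_width: 0.0383
```

Run:
```python
from h import *
plan([.5703,-.0322,.0459],14.3)
c=ctrl.camera("wrist");cv2.imwrite("pics/w21.png",c["img"][:,:,::-1])
```

```text
clock 41.47 ee [570.7 -34.2  71.2] yaw 14.3 grip 0.0383 F [ 0.4 -0.  -0.6] q1,6 [ -8.  34.  98.  -0.  48. -22.]
SHIFT [ 2.1  0.1 25.3] ROT [ 0.  0. -0.] rows 0.6098469175591725 0.005655803523519485
```

View pics/w21.png

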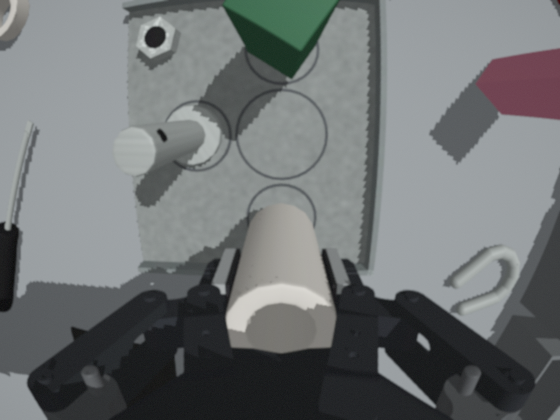

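Call:
jog_arm --rows '[2,0,8,0,0,0,2,0,17,0,0,0,2,0,22,0,0,0,2,0,24,0,0,0,2,0,24,0,0,0,2,0,24,0,0,0]'

```text
clock: 42.02
ee_pos: [0.5698, -0.0319, 0.0463]
orientation: [[-0.247, 0.969, -0.0], [0.969, 0.247, 0.0], [0.0, -0.0, -1.0]]
ft_force: [0.2, -1.1, -1.0]
grip_width: 0.0382
```

Call:
jog_arm --rows '[0,0,0.6,0,0,0,0,0,1.2,0,0,0,0,0,1.2,0,0,0]'

```text
clock: 42.27
ee_pos: [0.57, -0.0319, 0.0459]
orientation: [[-0.247, 0.969, 0.0], [0.969, 0.247, -0.0], [-0.0, 0.0, -1.0]]
ft_force: [-3.6, 0.5, 8.3]
grip_width: 0.0386
```

Call:
jog_arm --rows '[0,0,0,0,0,0,0,0,0,0,0,0,0,0,0,0,0,0,0,0,0,0,0,0,0,0,0,0,0,0,0,0,-5,0,0,0,0,0,-30,0,0,0,0,0,-65,0,0,0,0,0,-105,0,0,0,0,0,-140,0,0,0]' --jaw 1

```text
clock: 43.1
ee_pos: [0.5697, -0.0319, 0.1877]
orientation: [[-0.247, 0.969, 0.001], [0.969, 0.247, -0.0], [-0.0, 0.0, -1.0]]
ft_force: [1.3, 0.1, -0.2]
grip_width: 0.0854
```

Run:
```python
from h import *
plan([.535,-.05,.27],14.3)
```

```text
clock 43.10 ee [569.7 -31.9 187.7] yaw 14.3 grip 0.0854 F [ 1.3  0.1 -0.2] q1,6 [ -8.  25.  94.   0.  61. -22.]
SHIFT [ -9.  -38.1 -82.3] ROT [ 0.  0. -0.] rows 2.186190745971155 0.00419718908423858
```

Call:
jog_arm --rows '[0,0,-30,0,0,0,0,-20,-60,0,0,0,-9,-38,-82,0,0,0,-9,-38,-82,0,0,0,-9,-38,-82,0,0,0]'

```text
clock: 43.52
ee_pos: [0.5353, -0.0504, 0.2687]
orientation: [[-0.246, 0.969, 0.003], [0.969, 0.246, -0.0], [-0.001, 0.003, -1.0]]
ft_force: [0.9, 0.3, 0.3]
grip_width: 0.0855
```

Run:
```python
from h import *
import pickle
plan([.535,-.05,.27],13.5)
c=ctrl.camera("wrist");pickle.dump(c,open("w22.pkl","wb"))
cv2.imwrite("pics/w22.png",cv2.resize(c["img"][35:205,215:375,::-1],None,fx=3.5,fy=3.5,interpolation=cv2.INTER_CUBIC))
c=ctrl.camera("top");cv2.imwrite("pics/t22.png",c["img"][:,:,::-1])
c=ctrl.camera("scene");cv2.imwrite("pics/s22.png",cv2.resize(c["img"][100:280,200:420,::-1],None,fx=3,fy=3))
```

```text
clock 43.52 ee [535.3 -50.4 268.7] yaw 14.2 grip 0.0855 F [0.9 0.3 0.3] q1,6 [-10.  17.  94.   0.  69. -25.]
SHIFT [ 0.4 -0.2 -1.3] ROT [0.003 0.001 0.013] rows 0.03399883554515612 0.1061666221521278
```

View pics/w22.png

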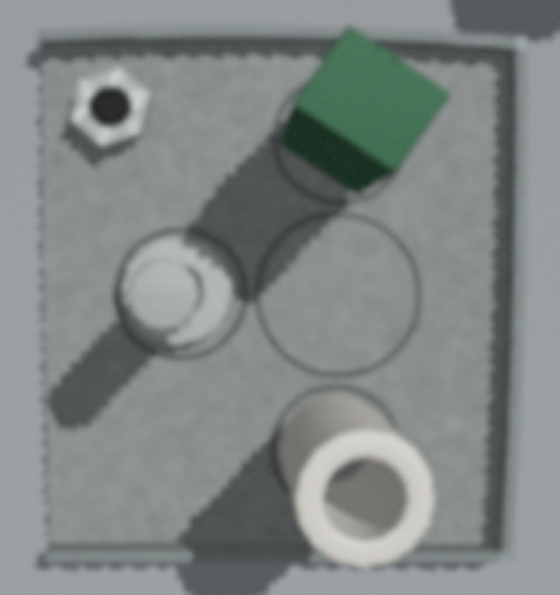

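View pics/s22.png

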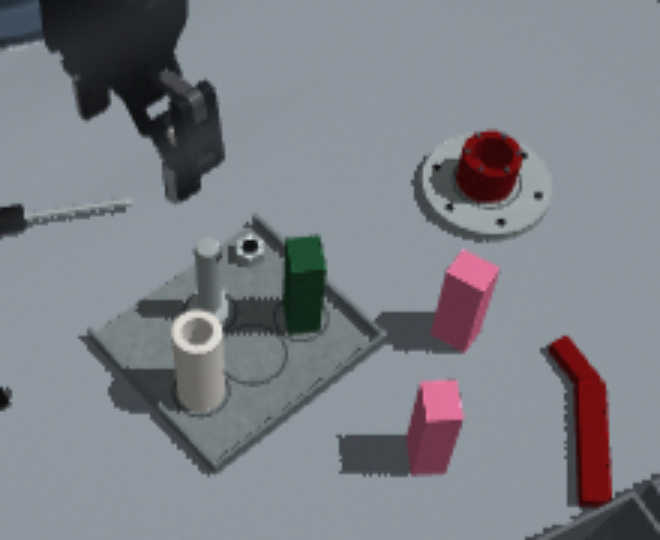

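The tray crop matches the first picture to within a few enlarged pixels (about 1–2 mm):
- block top corner at (350,27), was (348,25)
- pin top at (163,293), was (166,292)
- sleeve top at (365,498), was (370,493)

The scene view shows the housing upright inside the ring and the gripper clear of everything.

Run:
```python
from plant import ctrl
print(ctrl.finish_job())
```

```text
the job is handed in; nothing more can be done
None
```

I moved the sleeve, pin and gauge block upright onto the mat, then set the housing on the round plate. After that I stood the block, pin and sleeve back on their tray outlines. The job was handed in at about 43.7 s of the 141 s allowed, with no verdict reported.

- **Tall pieces:** the last wrist and scene pictures showed all three upright on their original outlines, within about 1–2 mm of where they appeared at the start.
- **Housing:** just after release it measured about 2 mm off the plate's centre. It was still upright inside the ring in the last picture.
- **Gripper:** open and clear of every piece at the end.
- **Forces:** the highest wrist force I read was about 20 N, when setting the pin down on the tray; I backed off before releasing.
- **Disagreement:** early position estimates from the top and scene pictures differed by 3–7 mm. I went by the wrist camera, whose two readings agreed to about 1 mm.

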